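Put the welded post feet away in the slow-cooling box

ROBOT

A 6-joint arm with a two-finger parallel gripper is mounted at the origin on the work surface. World frame = base frame: x ahead of the robot, y to its left, z up, the work surface at z = 0. Lengths are in mm, angles in rad, forces in N, time in s.
With the tool pointing down it reaches from about 350 to 875 mm from the base axis. Payload 4.2 kg.
Tool frame: the origin (TCP) lies at the very end of the fingers, on their centre line; the grasp point (between the pads) lies 19 mm behind it; z points along the fingers, y is the line along which they close (so a half turn about z gives the same grasp; the last joint's range is limited). The gripper opens to 85 mm and grips with 20 to 120 N. Pads are 22 mm wide; open, the fingers measure 114 mm over their backs; the gripper's body (76 mm by 85 mm) begins 54 mm behind the grasp point. The pads swing forward as they close: fully open they stand 13 mm farther back than shut.
Start: joints at [0.259, 0.385, 0.008, 0, -1.194, -0.259], TCP at [624.979, 0.025, 203.212] pointing down, gripper open.
Joint ranges: [-3.14, 3.14], [-1.21, 2.06], [-1.07, 1.41], [-3.16, 2.05], [-2.99, -0.16], [-3.1, 3.1]. Speed limits (rad/s): [2.79, 2.79, 3.14, 3.14, 3.14, 3.14].

INTERFACE

Orientations are given as a unit quaternion [x, y, z, w].
In Python, from bench import read_state, get_image, get_calibration, job_done gives the robot as it stands.
- The arm moves only by the shell command python3 -m creep 'ROWS'. ROWS is a JSON object of lists of equal length, an entry for each row: "translation": the shift along the world's x, y, z in cm, a list of three; "delta_rot": the turn, a rotation vector about the world's x, y, z in degrees, a list of three; "hand": the finger opening in cm, from 0 to 8.54. A call has 1 to 8 rows; each row is the pose to reach, as a shift and turn from the pose commanded when the call began; what a row does not reach only later rows make up. A row lasts 1/8 s, in which the tool goes at most 62.5 mm and 10.7 degrees, less where a joint would pass 70% of its speed; a pose out of reach is approached as far as the arm can. A call with a gripper value outside its range is refused whole. The fingers move at their own pace and stop on an object; the grip force is fixed at half the most. Time passes only in rows, so rows that repeat a pose let the fingers close. It gives the time, the measured TCP pose, the force, the opening and the grip force at its end, in the units of the state.
- read_state(): the state, without advancing time (a new reading comes with each control period).
- get_image(name): name is "scene" or "side" or "wrist"; returns (picture, depth): 384x512x3 uint8, red, green, blue; 384x512 float32, mm along the optical axis (not along the pixel's ray), 0 where there is no reading.
- get_calibration(name): a dict with "intrinsics" (3x3 intrinsics, pixels), "dist" ([k1, k2, p1, p2, k3] as OpenCV has them; the pictures are not rectified), "xyz" and "attitude" of the camera in the world. Camera axes: x right, y down, z forward; pixel columns grow to the right and rows downward; lengths in mm; the calibration is good to about 2 mm. A picture is of the moment at which its call begins: read the wrist's pose just before it. get_calibration takes no time and is no camera call; for the wrist camera it gives the pose at the moment of the call.
- job_done(): hands the job in; it is judged then, once.
The state is a dict: "clock": time; "joints": joint angles; "joint_vel": joint speeds; "joint_efforts": joint torques, N m; "position": TCP position; "ee_rot": TCP orientation; "contact_force": force on the tool from outside, world axes, zero at the start; "wrist_torque": the same for the moment, N m; "gripper_width": finger opening in mm; "grasp_force": force on a finger pad.
Only numpy, scipy, OpenCV 4.12 (cv2) and the standard library are available. Lean on these libraries where they do the work, as an engineer would, in place of code of your own. Each camera call takes 0.05 s, during which the arm holds its last target. There are 200 camera calls.

TASK

The post feet on the welding grate have just been welded and must cool slowly: slide the forked slice between the grate bars under each foot, lift it, and lay it flat on the bars inside the cooling box, never touching a foot with the gripper itself. When all are in, stand the slice back on its rubber mat, then swing the box lid shut and press it down until it is fully home. Leave the hammer, wrench and spray can where they are.

Things in the scene. Friction and masses are not known exactly. Their poses are not given: they have to be found in the camera images.
- grate: fixed low grate in the middle: 11 flat bars on edge along its x (x -110 to 110 mm), 8 mm wide, at y = 0, +-36, +-72, +-108, +-144, +-180 mm; 28 mm slots between, open at both ends. Bar tops 60 mm, cross members in the slots' floor 25 mm above the origin (on the bench, under its centre; z up). Its -x end faces left (the box is beyond +x): slide the slice in from there, pointing along grate x
- box: fixed grey cooling box on the right, 190 (x) by 380 mm (y); origin on the bench under its centre, z up, its open front (-x) faces the grate. 9 bearer bars along x (-80 to 80 mm), 8 mm wide, at y = 0, +-36, +-72, +-108, +-144 mm, tops 60 mm up, 28 mm slots between, floor 20 mm up. Walls 95 mm high, inner faces at y = +-175 and x = 80 mm. Room for three feet side by side along y
- box_front (a point): middle of the box's front sill, box x = -95 mm, 32 mm up: the front is open above this, so the slice can be drawn out between the bars. Each bar ends here in a stop lip 8 mm high (68 mm up, x -80 to -74 mm) that keeps the feet in
- lid_hinge (a joint): opening angle of the box lid, rad: 0 fully shut, 1.9 widest; starts at 1.4 to 1.7. Hinge line along the box's y at box x = 95 mm, 97 mm up; the lid opens upward and backward. The hinge is stiff and balanced: the lid stays where it is left and takes about 8 N at its handle to move, right down to fully shut
- lid: the lid: grey steel panel 192 mm (x) by 380 mm (y), 12 mm thick, with a front skirt reaching 46 mm below the panel's underside and a bar handle on top. Origin on the hinge line; when shut its axes are those of the box and the panel fills lid x -192 to 0 mm, z 0 to 12 mm (its top 109 mm above the bench)
- lid_grip (a point): middle of the lid's bar handle: round steel bar of 12 mm diameter, 120 mm long, along the box's y, on two end posts; its centre line is 43 mm off the panel's top face. In the lid's frame it is at x = -165 mm, z = 55 mm
- mat: grey rubber mat on the left, fixed flat on the bench, 340 mm (x) by 160 mm (y), 4 mm thick; origin on the bench under its centre. The slice starts standing on it, pointing along mat +x, with its origin near mat x = 75 mm, y = 0
- slice: forked steel slice (slotted spatula), 0.3 kg: two flat tines along its x (-70 to 60 mm, +x the tip), 17 mm wide, 4 mm thick, at y = +-18 mm, so they enter neighbouring slots and straddle one bar. At the back (x -69 to -94 mm) the tines rise to a bridge 56 mm up, which passes above the bars and carries the handle. Origin: centre of the blade's underside, z up; it stands on its blade
- slice_grip (a point): gripping point of the slice's wooden handle, at x = -140 mm, z = 70 mm in the slice's frame. The handle is level, 20 mm wide (y), 26 mm high (z), and runs from x = -100 to -215 mm
- foot1: just-welded steel post foot, 0.26 kg: plate 100 mm (x) by 80 mm (y), 4 mm thick, with a pipe stub 42 mm wide and 18 mm high upright on its middle. Origin: centre of the plate's underside, z up. Starts flat on the grate, x roughly along the bars. May be absent (2 or 3 feet are there)
- foot2: just-welded steel post foot, 0.26 kg: plate 100 mm (x) by 80 mm (y), 4 mm thick, with a pipe stub 42 mm wide and 18 mm high upright on its middle. Origin: centre of the plate's underside, z up. Starts flat on the grate, x roughly along the bars. May be absent (2 or 3 feet are there)
- foot3: just-welded steel post foot, 0.26 kg: plate 100 mm (x) by 80 mm (y), 4 mm thick, with a pipe stub 42 mm wide and 18 mm high upright on its middle. Origin: centre of the plate's underside, z up. Starts flat on the grate, x roughly along the bars. May be absent (2 or 3 feet are there)
- hammer: hammer lying at the far side of the bench, to be left alone
- wrench: wrench lying flat at the far left, to be left alone
- spray: upright grey spray can, 66 mm wide, 190 mm tall, to the right of the box, near the robot, to be left alone
There are look-alikes about, which are no part of the job. Leave any blue or green look-alike of the foot2 alone.

How it is judged (in metres and radians):
On the way, in this order (a step that is already met when the one before it is completed fails the run):
1. every foot lies flat on the bars inside the cooling box, clear of the slice (x of foot1 in the frame of box between -0.036 and 0.036 m and y of foot1 in the frame of box between -0.14 and 0.14 m and z of foot1 in the frame of box between 0.054 and 0.066 m and angle between each of foot1, foot2, foot3's own z axis and vertical below 0.08 rad and linear speed of each of foot1, foot2, foot3 below 0.03 m/s and x of foot2 in the frame of box between -0.036 and 0.036 m and y of foot2 in the frame of box between -0.14 and 0.14 m and z of foot2 in the frame of box between 0.054 and 0.066 m and x of foot3 in the frame of box between -0.036 and 0.036 m and y of foot3 in the frame of box between -0.14 and 0.14 m and z of foot3 in the frame of box between 0.054 and 0.066 m and contact force between slice and foot1 below 0.3 N and contact force between slice and foot2 below 0.3 N and contact force between slice and foot3 below 0.3 N), for 0.2 s.
2. the slice stands on its rubber mat, let go, with the lid still open (x of slice in the frame of mat between -0.17 and 0.17 m and y of slice in the frame of mat between -0.08 and 0.08 m and x of slice_grip in the frame of mat between -0.17 and 0.17 m and y of slice_grip in the frame of mat between -0.08 and 0.08 m and angle between slice's own z axis and vertical below 0.1 rad and z of slice in the frame of mat below 0.012 m and linear speed of slice below 0.03 m/s and contact force between the fingers and slice below 0.3 N and value of joint lid_hinge above 0.3 rad), for 0.2 s.
3. the lid is fully shut and pressed down with the gripper (value of joint lid_hinge below 0.015 rad and contact force between the fingers and lid above 6 N), for 0.1 s.
At the end, for the whole second after the job is handed in: Every foot present lies flat and at rest on the bearer bars in the box (centre within 36 mm of the box centre along box x, 140 mm along y; tilt under 0.08 rad); the slice stands level with its blade and grip over the mat; the lid is shut to 0.02 rad (x of foot1 in the frame of box between -0.036 and 0.036 m and y of foot1 in the frame of box between -0.14 and 0.14 m and z of foot1 in the frame of box between 0.054 and 0.066 m and angle between each of foot1, foot2, foot3's own z axis and vertical below 0.08 rad and linear speed of each of foot1, foot2, foot3, slice below 0.03 m/s and x of foot2 in the frame of box between -0.036 and 0.036 m and y of foot2 in the frame of box between -0.14 and 0.14 m and z of foot2 in the frame of box between 0.054 and 0.066 m and x of foot3 in the frame of box between -0.036 and 0.036 m and y of foot3 in the frame of box between -0.14 and 0.14 m and z of foot3 in the frame of box between 0.054 and 0.066 m and x of slice in the frame of mat between -0.17 and 0.17 m and y of slice in the frame of mat between -0.08 and 0.08 m and x of slice_grip in the frame of mat between -0.17 and 0.17 m and y of slice_grip in the frame of mat between -0.08 and 0.08 m and angle between slice's own z axis and vertical below 0.1 rad and z of slice in the frame of mat below 0.012 m and value of joint lid_hinge below 0.02 rad); the robot touches nothing.
It fails at once if the gripper touches a foot (contact force between any of the arm, the fingers and foot1 above 0.5 N or contact force between any of the arm, the fingers and foot2 above 0.5 N or contact force between any of the arm, the fingers and foot3 above 0.5 N).
It fails at once if the hammer, wrench or spray can is moved more than 30 mm or the can is knocked over (distance of any of hammer, wrench, spray from where it was at the start of the episode above 0.03 m or angle between spray's own z axis and vertical above 0.3 rad).
Of foot1, foot2, foot3 only 2 to 3 are there at a start; the rules pass over those that are not, and their reading is None.
At some moment in a run one of foot1, foot2, foot3 may be knocked a few centimetres aside while the robot is not near it.
It also fails if it takes over 210 s, if anything falls off the work surface, if the arm or the gripper's body presses on something with over 40 N, if the wrist force passes 120 N, or if a joint passes its speed limit or range.

## Working session

There is one attempt and no reset: what is moved stays moved. The work goes in short steps, Python scripts to look and compute and a shell command to move; the robot and the scene stay as the last step left them, time stands still between calls to the robot, and variables do not carry over. Pictures are saved under pics/ and viewed, at most 14 in all, crops included, and the job is handed in when it is done.

```bash
ls; mkdir -p pics; cat > h.py <<'E'
import numpy as np, cv2, os
from scipy.spatial.transform import Rotation as R
from bench import *
def grab(n):
    c=get_calibration(n); im,d=get_image(n); np.savez(f'/tmp/{n}.npz',im=im,d=d,K=c['intrinsics'],D=c['dist'],t=c['xyz'],q=np.array(c['attitude']))
    return load(n)
class V: pass
def load(n):
    z=np.load(f'/tmp/{n}.npz'); v=V(); v.im=z['im'];v.d=z['d'];v.K=z['K'];v.D=z['D'];v.t=z['t'];q=z['q']
    v.R=R.from_quat(q).as_matrix() if q.size==4 else q.reshape(3,3); return v
def ray(v,p):
    u=cv2.undistortPoints(np.array(p,float).reshape(-1,1,2),v.K,v.D).reshape(-1,2)
    return np.c_[u,np.ones(len(u))]@v.R.T
def onz(v,p,z):
    r=ray(v,p); return v.t+r*((z-v.t[2])/r[:,2])[:,None]
def dep(v,p):
    p=np.array(p).reshape(-1,2); r=ray(v,p); return v.t+r*v.d[p[:,1].astype(int),p[:,0].astype(int)][:,None]
def cloud(v):
    h,w=v.d.shape; vv,uu=np.mgrid[:h,:w]; r=ray(v,np.c_[uu.ravel(),vv.ravel()]); return (v.t+r*v.d.ravel()[:,None]).reshape(h,w,3)
def proj(v,P):
    rv=cv2.Rodrigues(v.R.T)[0]; return cv2.projectPoints(np.array(P,float).reshape(-1,1,3),rv,-v.R.T@v.t,v.K,v.D)[0].reshape(-1,2)
def save(v,name,box=None,s=1):
    im=v.im[:,:,::-1]
    if box: im=im[box[1]:box[3],box[0]:box[2]]
    cv2.imwrite('pics/'+name,cv2.resize(im,None,fx=s,fy=s,interpolation=cv2.INTER_CUBIC))
E
python3 - <<'E'
from h import *
for n in ['scene','side','wrist']:
    v=grab(n); print(n,get_calibration(n)['attitude'],v.t.round(),v.R[:,2].round(2),v.K[0,0]); save(v,n+'0.png',s=1.5)
print(read_state())
E
```

```text
pics
scene [ 0.89240041  0.28185993 -0.0977207  -0.33856632] [ 930. -648. 1043.] [-0.37  0.55 -0.75] 395.11967987741394
side [-0.30352591  0.8907464  -0.32144062  0.1054457 ] [ -91.  794. 1293.] [ 0.38 -0.51 -0.77] 361.9943278723345
wrist [ 5.64068799e-04  9.90581383e-01  1.36919965e-01 -1.06197342e-03] [625. -68. 373.] [-0.    0.27 -0.96] 319.05323485746425
{'clock': 0.15, 'joints': array([ 2.58592746e-01,  3.85377343e-01,  6.95069681e-03, -3.51600004e-04,
       -1.19401706e+00, -2.58613241e-01]), 'joint_vel': array([ 2.19967091e-04, -2.20554865e-03,  3.90612312e-03,  2.77094536e-03,
       -2.10818941e-03,  6.29492886e-05]), 'joint_efforts': array([-6.03353892e-04, -3.92678475e+01,  1.88581592e+01,  4.18858320e+00,
       -3.39302780e-03,  5.70479813e-06]), 'position': array([6.24512517e+02, 7.32365222e-03, 2.02378831e+02]), 'ee_rot': array([-7.07053452e-01,  7.07159608e-01,  5.55382329e-04, -6.29856257e-04]), 'contact_force': array([0.48080218, 0.08582261, 0.22732345]), 'wrist_torque': array([-8.82864456e-03, -6.39579092e-05,  5.07117016e-02]), 'grasp_force': 0.0, 'gripper_width': 85.44053063784847}
```

View pics/scene0.png

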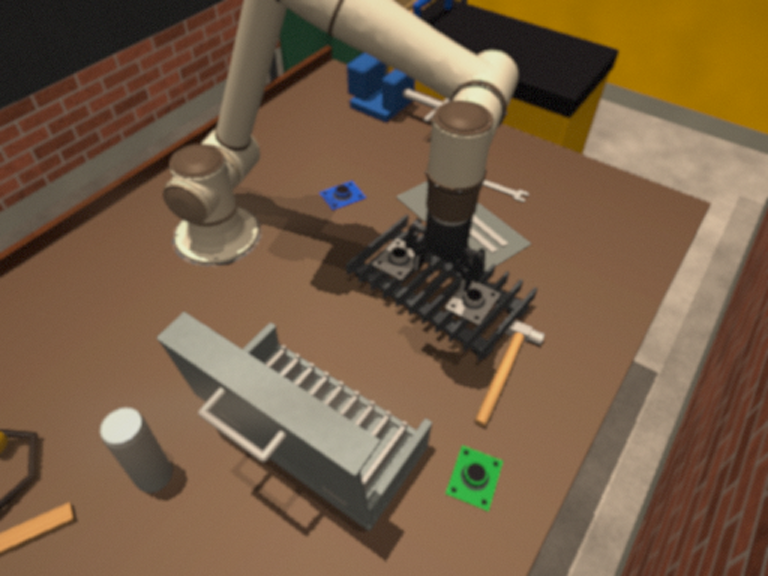

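View pics/side0.png

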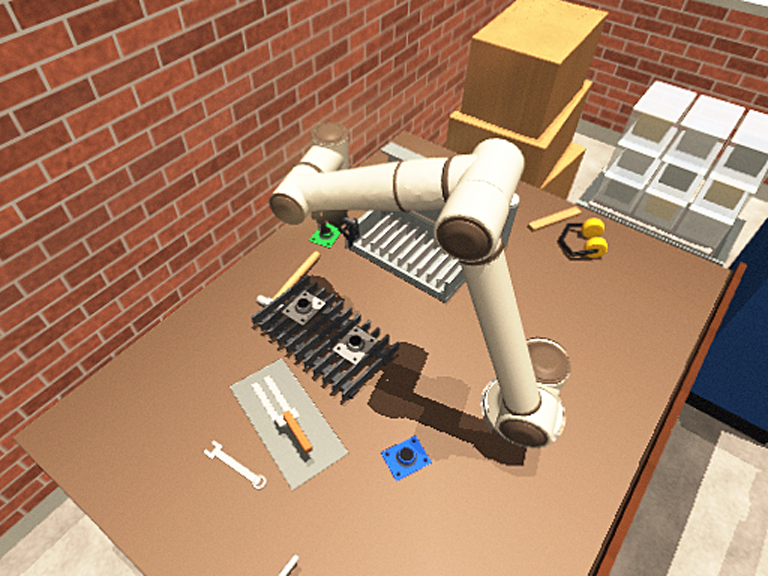

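View pics/wrist0.png

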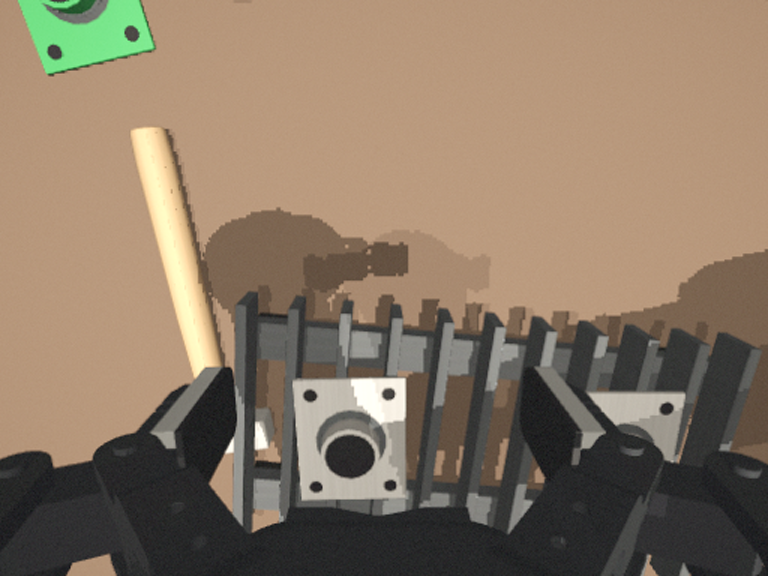

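The scene view shows two grey steel feet on the grate: about (397,257) and (475,298) in the 1.5x scene view, and (303,305) and (352,344) in the side view. The blue plate (342,195) and green plate (475,477) are decoys. The slice with its orange handle is on the mat at side (283,415), and the lid stands open. Grate and box run along world -y.

```bash
python3 - <<'E'
from h import *
# ortho map: x 250..950 up, y 450..-550 ; 
s=1.25
H=int(640/s*1);
def ortho(name,vs,x0,x1,y0,y1,r,zr=(-5,150)):
    h=int((x1-x0)/r);w=int((y1-y0)/r); im=np.zeros((h,w,3),np.uint8); zb=np.full((h,w),-1e9)
    for v in vs:
        P=cloud(v).reshape(-1,3);C=v.im.reshape(-1,3)[:,::-1]
        ok=(v.d.ravel()>0)&(P[:,2]<zr[1])&(P[:,2]>zr[0]);P=P[ok];C=C[ok]
        o=np.argsort(P[:,2]);P=P[o];C=C[o]
        i=((x1-P[:,0])/r).astype(int);j=((y1-P[:,1])/r).astype(int)
        k=(i>=0)&(i<h-1)&(j>=0)&(j<w-1)
        for di in (0,1):
            for dj in (0,1):
                better=P[k,2]>zb[i[k]+di,j[k]+dj]-3
                im[i[k]+di,j[k]+dj]=np.where(better[:,None],C[k],im[i[k]+di,j[k]+dj]); zb[i[k]+di,j[k]+dj]=np.maximum(zb[i[k]+di,j[k]+dj],P[k,2])
    cv2.imwrite('pics/'+name,im); return zb
vs=[load('side'),load('scene')]
zb=ortho('ortho.png',vs,250,1000,-500,500,1.7)
for n in ['side','scene','wrist']:
    v=load(n);P=cloud(v).reshape(-1,3)[v.d.ravel()>0]
    zz=P[(P[:,2]>-20)&(P[:,2]<130)&(P[:,0]>250)&(P[:,0]<950)&(abs(P[:,1])<550),2]
    hh,e=np.histogram(zz,np.arange(-20,130,2)); print(n,[(int(a),int(b)) for a,b in zip(e,hh) if b>300])
E
```

```text
side [(-8, 506), (-6, 1469), (-4, 3211), (-2, 4577), (0, 4431), (2, 3084), (4, 1664), (6, 765), (56, 358), (58, 416), (60, 400), (62, 313)]
scene [(-6, 1226), (-4, 6745), (-2, 14456), (0, 13329), (2, 5705), (4, 1503), (6, 418), (18, 445), (20, 575), (22, 538), (24, 537), (26, 379), (28, 305), (56, 386), (58, 601), (60, 619), (62, 449), (64, 328)]
wrist [(-2, 37227), (0, 80685), (2, 3593), (4, 1714), (12, 324), (14, 336), (16, 362), (18, 560), (20, 623), (22, 1073), (24, 4909), (26, 2302), (28, 548), (30, 575), (32, 541), (34, 566), (36, 564), (38, 559), (40, 565), (42, 564), (44, 582), (46, 558), (48, 595), (50, 589), (52, 540), (54, 566), (56, 553), (58, 1978), (60, 5115), (62, 1282), (64, 4621), (66, 327), (82, 927)]
```

View pics/ortho.png

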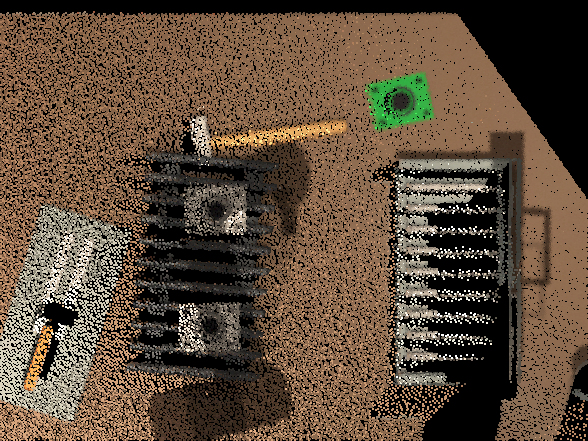

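The ortho map gives rough places: mat centre about (473,395), grate about (550,155), box about (538,-274), feet at pixels (215,210) and (210,327). I'll take closer wrist views over the box, grate and mat.

```bash
cat > w.py <<'E'
import sys; from h import *
n=sys.argv[1]; v=grab('wrist'); np.savez(f'/tmp/{n}.npz',**dict(np.load('/tmp/wrist.npz')))
if len(sys.argv)>2: save(v,n+'.png',s=1.5)
E
python3 -m creep '{"translation":[[-2,-5,4],[-4,-10,8],[-6,-15,12],[-6,-20,15],[-6,-24,15],[-6,-24,15],[-6,-24,15]],"delta_rot":[[0,0,0],[0,0,0],[0,0,0],[0,0,0],[0,0,0],[0,0,0],[0,0,0]],"hand":[8.5,8.5,8.5,8.5,8.5,8.5,8.5]}'; python3 w.py wbox
python3 -m creep '{"translation":[[0,6,0],[0,12,0],[0,18,0],[0,24,0],[0,30,0],[0,33,0],[0,33,0],[0,33,0]],"delta_rot":[[0,0,0],[0,0,0],[0,0,0],[0,0,0],[0,0,0],[0,0,0],[0,0,0],[0,0,0]],"hand":[8.5,8.5,8.5,8.5,8.5,8.5,8.5,8.5]}'; python3 w.py wgrate
python3 -m creep '{"translation":[[0,6,0],[-1,12,0],[-2,18,0],[-4,24,0],[-7,28,0],[-7,28,0],[-7,28,0]],"delta_rot":[[0,0,0],[0,0,0],[0,0,0],[0,0,0],[0,0,0],[0,0,0],[0,0,0]],"hand":[8.5,8.5,8.5,8.5,8.5,8.5,8.5]}'; python3 w.py wmat
python3 - <<'E'
import cv2,numpy as np
a=[np.load(f'/tmp/{n}.npz')['im'][:,:,::-1] for n in ['wbox','wgrate','wmat']]
a.append(np.zeros_like(a[0])); m=np.vstack([np.hstack(a[:2]),np.hstack(a[2:])]); cv2.imwrite('pics/w3.png',cv2.resize(m,None,fx=.78,fy=.78,interpolation=cv2.INTER_AREA))
E
```

```text
clock: 1.02
position: [564.7, -239.8, 352.3]
ee_rot: [-0.707, 0.707, 0.001, -0.0]
contact_force: [0.5, -1.1, 0.1]
gripper_width: 84.6
grasp_force: 0.0
clock: 2.08
position: [564.6, 90.4, 353.2]
ee_rot: [0.708, -0.707, 0.0, 0.0]
contact_force: [-0.3, 0.7, 0.1]
gripper_width: 84.7
grasp_force: 0.0
clock: 3.0
position: [495.4, 369.2, 353.4]
ee_rot: [-0.707, 0.707, -0.0, 0.0]
contact_force: [0.3, 0.2, 0.9]
gripper_width: 84.8
grasp_force: 0.0
```

View pics/w3.png

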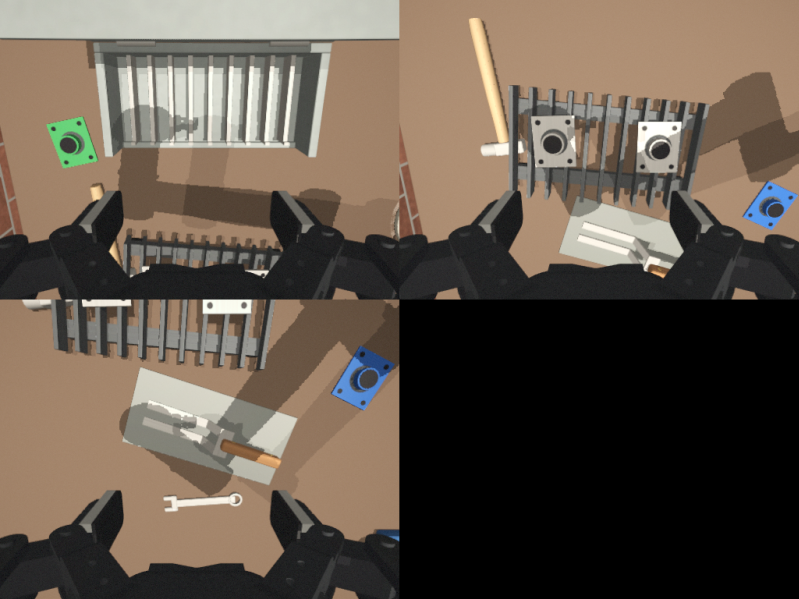

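The composite shows the box bars at about (200,95) with the green decoy to its left. Grate: two feet at (553,142) and (658,148). Mat: slice with handle at (250,453). Now I fit the poses from depth.

```bash
cat > fit.py <<'E'
from h import *
from scipy.optimize import minimize
def pts(n,lo,hi,x0,x1,y0,y1):
    v=load(n);P=cloud(v);m=(v.d>0)&(P[...,2]>lo)&(P[...,2]<hi)&(P[...,0]>x0)&(P[...,0]<x1)&(P[...,1]>y0)&(P[...,1]<y1); return P[m],v.im[m]
def loc(p,c,a):
    d=p[:,:2]-c; ca,sa=np.cos(a),np.sin(a); return np.c_[d@[ca,sa],d@[-sa,ca]]
def fitbars(p,x0,L,ys):
    ys=np.array(ys)
    def f(q,w):
        l=loc(p,q[:2],q[2]); d=np.abs(l[:,1:2]-ys).min(1)-4; e=np.maximum(d,0); ex=np.maximum(np.maximum(l[:,0]-L[1],L[0]-l[:,0]),0)
        return (np.minimum(e,w)**2).mean()+(np.minimum(ex,w)**2).mean()+ .02*np.minimum((d+4)**2,w*w).mean()
    best=None
    for da in (-.06,0,.06):
      for dy in (-15,0,15):
        for dx in (-12,0,12):
          r=minimize(f,np.array(x0)+[dy,dx,da],(20,),method='Nelder-Mead',options=dict(initial_simplex=None,xatol=.01,fatol=1e-5,maxiter=600))
          if best is None or r.fun<best.fun: best=r
    l=loc(p,best.x[:2],best.x[2]); print('  resid',round(best.fun,3),'local x pct',np.percentile(l[:,0],[1,50,99]).round(1),'y',np.percentile(l[:,1],[1,99]).round(1)); return best.x
def foot(n,x0,x1,y0,y1,z=62.2):
    p,_=pts(n,z,67.5,x0,x1,y0,y1); r=cv2.minAreaRect(p[:,:2].astype(np.float32))
    s,_=pts(n,78,88,x0,x1,y0,y1); (c,rad)=cv2.minEnclosingCircle(s[:,:2].astype(np.float32)); return np.array(r[0]).round(1),np.array(r[1]).round(1),round(r[2],1),'stub',np.array(c).round(1),round(rad,1),s[:,2].mean().round(1)
E
python3 - <<'E'
from fit import *
p,_=pts('wgrate',57,61.8,300,800,20,300)
print('grate',g:=fitbars(p,[550,155,-np.pi/2],(-110,110),np.arange(-5,6)*36))
p2,_=pts('wbox',57,62.5,300,800,-400,-150)
print('box',b:=fitbars(p2,[540,-274,-np.pi/2],(-80,80),np.arange(-4,5)*36))
np.savez('/tmp/pose.npz',g=g,b=b)
for q in ((550,720,60,220),(400,540,60,220)): print(foot('wgrate',*q))
p,_=pts('wmat',75,95,300,700,280,560); print('handle z',np.percentile(p[:,2],[5,50,95]).round(1),cv2.minAreaRect(p[:,:2].astype(np.float32)))
t,c=pts('wmat',6.5,12,300,700,250,560); print('tine',len(t),t.mean(0).round(1),cv2.minAreaRect(t[:,:2].astype(np.float32)))
m,c=pts('wmat',2.5,14,300,760,240,600); print('mat',len(m),np.median(m[:,2]),cv2.minAreaRect(m[:,:2].astype(np.float32)))
for n in('wbox','scene'):
    l,_=pts(n,120,420,300,800,-560,-320); print('lid',n,len(l),np.percentile(l,[1,50,99],axis=0).round(0).tolist())
E
```

```text
resid 0.372 local x pct [-106.8   10.8  108.6] y [-183.7  183. ]
grate [549.50505843 155.72770767  -1.66297924]
  resid 24.617 local x pct [-72.1  10.3  80.9] y [-176.4  174.3]
box [ 540.27357421 -269.70820189   -1.57625362]
(array([622.1, 139.8]), array([149.1, 142.3]), 85.3, 'stub', array([644.6, 133.2]), 20.9, np.float64(82.5))
(array([458.2, 141. ]), array([156.2, 112.1]), 83.8, 'stub', array([446.6, 144.3]), 21.1, np.float64(82.7))
handle z [79.9 87.  88.6] ((396.258544921875, 432.40570068359375), (20.645267486572266, 113.77342224121094), 71.23729705810547)
tine 1977 [527.6 398.6   8.2] ((471.0205383300781, 419.52935791015625), (339.8984375, 310.0047607421875), 14.38829231262207)
mat 18332 4.537656934609856 ((529.7488403320312, 420.1942138671875), (358.069580078125, 459.0194396972656), 89.45262908935547)
lid wbox 26643 [[403.0, -370.0, 295.0], [561.0, -355.0, 297.0], [721.0, -340.0, 300.0]]
lid scene 8142 [[339.0, -536.0, 125.0], [536.0, -387.0, 292.0], [729.0, -342.0, 300.0]]
```

```bash
cat >> fit.py <<'E'
def comp(n,lo,hi,x0,x1,y0,y1,seed=None,k=3):
    v=load(n);P=cloud(v);m=((v.d>0)&(P[...,2]>lo)&(P[...,2]<hi)&(P[...,0]>x0)&(P[...,0]<x1)&(P[...,1]>y0)&(P[...,1]<y1)).astype(np.uint8)
    m=cv2.morphologyEx(m,cv2.MORPH_OPEN,np.ones((k,k),np.uint8)) if k else m
    _,L,S,_=cv2.connectedComponentsWithStats(m); i=1+S[1:,4].argmax(); return P[L==i]
def rect(p):
    r=cv2.minAreaRect(p[:,:2].astype(np.float32)); w,h=r[1]; a=r[2] if w>h else r[2]+90; return np.array(r[0]).round(1),(round(max(w,h),1),round(min(w,h),1)),round((a+90)%180-90,2)
E
python3 - <<'E'
from fit import *
z=np.load('/tmp/pose.npz');g=z['g'];b=z['b']
p2,_=pts('wbox',58,62,300,800,-400,-150); l=loc(p2,b[:2],b[2]); p2=p2[(abs(l[:,1])<152)&(l[:,0]<85)]
print('box',b:=fitbars(p2,b,(-80,80),np.arange(-4,5)*36)); np.savez('/tmp/pose.npz',g=g,b=b)
lip,_=pts('wbox',66,70,300,800,-250,-150);print('lip local x',np.percentile(loc(lip,b[:2],b[2])[:,0],[5,50,95]))
bk,_=pts('wbox',80,96,300,800,-400,-150);l=loc(bk,b[:2],b[2]);print('walls y',[np.percentile(l[s*l[:,1]>100,1],[2,50,98]).round(1) for s in (1,-1)])
for q in ((560,720,60,220),(390,520,60,220)):
    p=comp('wgrate',62.3,67,*q); r=rect(p); s=comp('wgrate',79,88,*q); print('foot',r,p[:,2].mean(),'stub',c:=rect(s), 'grate loc',loc(np.array([r[0],c[0]]),g[:2],g[2]).round(1).tolist())
p=comp('wmat',82,95,300,700,280,560); print('handle',rect(p),np.median(p[:,2]))
p=comp('wmat',2.5,12,300,700,280,560,k=5); print('mat',rect(p))
p=comp('wmat',50,70,300,700,280,560,k=0); print('bridge',rect(p),p.mean(0),np.median(p[:,2]))
p=comp('wmat',6.6,12,350,700,280,560); print('tine',rect(p),len(p),p[:,2].mean())
E
```

```text
resid 0.71 local x pct [-72.3   9.3  79.3] y [-147.7  146.7]
box [ 539.92203709 -271.60154978   -1.57323475]
lip local x [-82.62544898 -76.09684124 -32.07196012]
walls y [array([107.8, 176. , 188.3]), array([-189.1, -176.3, -108.7])]
foot (array([644.6, 133.5]), (99.8, 80.2), -88.85) 64.38387600548428 stub (array([644.3, 133.7]), (40.1, 40.0), 0.09) grate loc [[13.4, 96.7], [13.2, 96.4]]
foot (array([446.5, 144.8]), (99.5, 80.1), 89.89) 64.50433251124663 stub (array([446.6, 144. ]), (40.4, 40.3), -89.1) grate loc [[20.4, -101.6], [21.2, -101.4]]
handle (array([396.3, 432.6]), (113.8, 20.2), -18.63) 87.12301838242456
mat (array([470.8, 401.3]), (338.8, 159.7), -17.55)
bridge (array([448. , 415.5]), (53.7, 31.9), 70.85) [449.14191861 413.33907697  62.82928431] 64.23198918092095
tine (array([534.3, 366.9]), (129.0, 17.7), -18.35) 818 8.38447534108713
```

Feet: A at (644.5,133.6), grate y +96.5; B at (446.5,144.5), grate y -101.5. The slice axis is at -18.6° with its origin at (545.6,382.3). Sizes and heights match the text, so I'll grip the slice near the front of the handle.

```bash
python3 -m creep '{"translation":[[-1,1,-3],[-2,2,-6],[-3,3,-9],[-4,4,-12],[-5,4.5,-15],[-6.1,5,-18],[-6.1,5,-20],[-6.1,5,-20]],"delta_rot":[[0,0,10.2],[0,0,20.4],[0,0,30.6],[0,0,40.8],[0,0,51],[0,0,61.2],[0,0,71.4],[0,0,71.4]],"hand":[8.5,8.5,8.5,8.5,8.5,8.5,8.5,8.5]}'; python3 w.py wpre 1; python3 - <<'E'
from fit import *
np.set_printoptions(suppress=True)
s=read_state();print(s['position'],R.from_quat(s['ee_rot']).as_matrix().round(3).tolist(),s['joints'])
p=comp('wrist',80,95,300,700,280,560); print('handle',rect(p),np.median(p[:,2]))
E
```

```text
clock: 4.05
position: [434.4, 417.9, 151.8]
ee_rot: [0.986, -0.164, -0.001, 0.002]
contact_force: [0.8, 0.2, 0.8]
gripper_width: 85.0
grasp_force: 0.0
[435.02615892 418.87631813 153.3098395 ] [[0.946, -0.324, 0.0], [-0.324, -0.946, -0.001], [0.0, 0.001, -1.0]] [ 1.0345458   0.38778861 -0.11842833  0.00052952 -1.06523226  0.20641618]
handle (array([395.7, 433.4]), (114.7, 19.9), -18.87) 87.06579093870195
```

View pics/wpre.png

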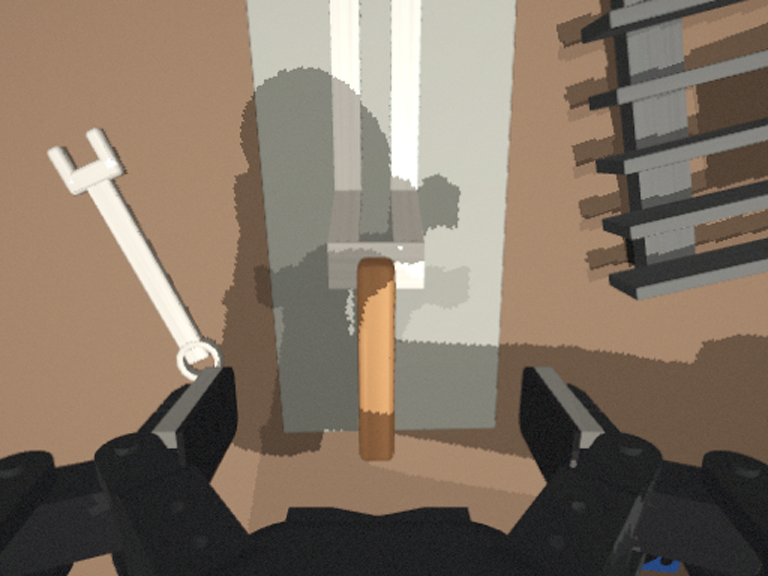

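The handle runs from (376,260) to (376,460), centred between the fingers at (235,400) and (525,400). I'll descend and grip.

```bash
python3 -m creep '{"translation":[[0,0,-3],[0,0,-6],[0,0,-8.5],[0,0,-9.8],[0,0,-9.8],[0,0,-9.8]],"delta_rot":[[0,0,0],[0,0,0],[0,0,0],[0,0,0],[0,0,0],[0,0,0]],"hand":[8.5,8.5,8.5,8.5,8.5,8.5]}'; python3 -m creep '{"translation":[[0,0,0],[0,0,0],[0,0,0],[0,0,0],[0,0,0],[0,0,0],[0,0,0],[0,0,0]],"delta_rot":[[0,0,0],[0,0,0],[0,0,0],[0,0,0],[0,0,0],[0,0,0],[0,0,0],[0,0,0]],"hand":[4,1,0,0,0,0,0,0]}'; python3 -m creep '{"translation":[[0,0,0.5],[0,0,1.5],[0,0,3],[0,0,5],[0,0,7],[0,0,9],[0,0,9],[0,0,9]],"delta_rot":[[0,0,0],[0,0,0],[0,0,0],[0,0,0],[0,0,0],[0,0,0],[0,0,0],[0,0,0]],"hand":[0,0,0,0,0,0,0,0]}'; python3 w.py wlift; python3 - <<'E'
from fit import *
s=read_state();print(s['position'],R.from_quat(s['ee_rot']).as_euler('xyz',degrees=True))
# slice points in the tool frame
v=load('wrist');P=cloud(v);T=R.from_quat(s['ee_rot']).as_matrix()
Q=(P-s['position'])@T
m=(v.d>0)&(P[...,2]>60)&(Q[...,0]>40)&(Q[...,0]<260)&(abs(Q[...,1])<45)
q=Q[m];x=q[:,0];
for a in range(40,200,15):
    k=(x>=a)&(x<a+15)
    if k.sum(): print(a,k.sum(),'y',np.percentile(q[k,1],[2,98]).round(1),'mean',q[k,1].mean().round(1),'z',np.median(q[k,2]).round(1))
print('max x',np.percentile(x,99.5),)
E
```

```text
clock: 4.85
position: [434.8, 420.8, 56.7]
ee_rot: [0.987, -0.162, 0.001, -0.001]
contact_force: [-0.0, -0.2, 1.1]
gripper_width: 85.3
grasp_force: 0.0
clock: 5.85
position: [433.9, 420.0, 55.4]
ee_rot: [0.987, -0.162, -0.0, 0.0]
contact_force: [-3.3, -1.2, 4.9]
gripper_width: 17.3
grasp_force: 58.8
clock: 6.85
position: [433.5, 419.5, 144.7]
ee_rot: [0.987, -0.162, -0.001, 0.0]
contact_force: [-0.4, -0.0, -3.3]
gripper_width: 16.6
grasp_force: 58.8
[433.43571975 419.36244734 144.19838097] [ 1.79893927e+02  5.41194149e-02 -1.86232321e+01]
40 1321 y [-26.3  25.2] mean -0.8 z 47.8
55 1184 y [-26.2  25.1] mean -0.6 z 49.1
70 1237 y [-26.2  25.3] mean -0.4 z 49.6
85 1309 y [-25.9  25.4] mean -0.2 z 50.1
100 1380 y [-26.   25.4] mean -0.2 z 50.6
115 1459 y [-25.9  25.4] mean -0.2 z 51.1
130 33 y [-26.1  24.9] mean -6.2 z 51.9
max x 129.93909834906492
```

Slice is held, drooping about 2° at the tip. I'll swing to the grate entry for foot A, level the blade and check the alignment.

```bash
python3 -m creep '{"translation":[[3,0.5,0],[6,1,0],[9.5,1.5,0],[13,2,0],[16.5,2.4,0],[20,2.75,0],[23,2.75,0],[25.1,2.75,0]],"delta_rot":[[0,0,-9.6],[0,0,-19.2],[0,0,-28.8],[0,0,-38.4],[0,0,-48],[0,0,-57.6],[0,0,-67.2],[0,0,-76.7]],"hand":[0,0,0,0,0,0,0,0]}'; python3 -m creep '{"translation":[[0,0,-1],[0,0,-2],[0,0,-2],[0,0,-2],[0,0,-2]],"delta_rot":[[-1,0.1,0],[-2,0.2,0],[-2,0.2,0],[-2,0.2,0],[-2,0.2,0]],"hand":[0,0,0,0,0]}'
cat > sl.py <<'E'
from fit import *
# measure the slice tines: world heights + grate/box-frame position
def tines(frame='g',zlo=-12,zhi=25,name='wrist'):
    s=read_state(); v=grab('wrist'); P=cloud(v); f=np.load('/tmp/pose.npz')[frame]
    t=s['position']; T=R.from_quat(s['ee_rot']).as_matrix(); Q=(P-t)@T
    zt=51
    m=(v.d>0)&(Q[...,0]>50)&(Q[...,0]<185)&(abs(Q[...,1])<32)&(Q[...,2]>zt-zhi+10)&(Q[...,2]<zt-zlo)
    return s,v,P,Q,m,f
def report(frame='g'):
    s,v,P,Q,m,f=tines(frame)
    lt=loc(s['position'][None],f[:2],f[2])[0]; print('TCP',s['position'].round(1),'in',frame,lt.round(1),'yaw',np.degrees(R.from_quat(s['ee_rot']).as_euler('xyz')).round(2), 'f',s['contact_force'].round(1))
    for a in (55,85,115):
        k=m&(Q[...,0]>a)&(Q[...,0]<a+15)
        if k.sum()>20:
            l=loc(P[k],f[:2],f[2]); hi=l[l[:,1]>lt[1]][:,1]; lo=l[l[:,1]<lt[1]][:,1]
            print(a,k.sum(),'tine edges',np.percentile(lo,[3,97]).round(1),np.percentile(hi,[3,97]).round(1),'mid',np.round((np.percentile(l[:,1],2)+np.percentile(l[:,1],98))/2,1),'topz',np.median(P[k][:,2]).round(1))
E
python3 -c "
from sl import *
report(); save(load('wrist'),'wentry.png',s=1.5)"
```

```text
clock: 7.9
position: [685.9, 446.9, 142.4]
ee_rot: [-0.671, 0.741, 0.0, -0.002]
contact_force: [0.4, -0.2, -3.4]
gripper_width: 17.4
grasp_force: 58.8
clock: 8.52
position: [684.9, 447.9, 126.4]
ee_rot: [-0.674, 0.739, -0.012, -0.012]
contact_force: [0.9, 0.2, -3.6]
gripper_width: 17.2
grasp_force: 58.9
TCP [684.9 447.9 126.4] in g [-303.4  108. ] yaw [-179.95   -1.94  -95.26] f [ 0.9  0.2 -3.6]
55 1182 tine edges [81.5 97.4] [116.9 133.4] mid 107.4 topz 78.9
85 1312 tine edges [81.4 97.6] [117.2 133.2] mid 107.2 topz 78.9
115 1399 tine edges [81.4 97.4] [116.8 133. ] mid 107.2 topz 78.8
```

View pics/wentry.png

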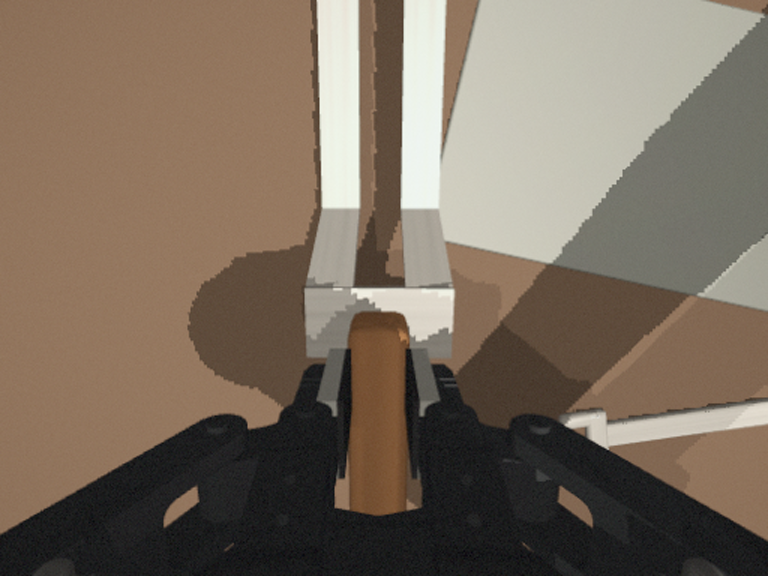

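The tines at (340,100) and (423,100) are level and centred, within 1 mm. I'll lower, enter the slots partway and check.

```bash
python3 -m creep '{"translation":[[0.07,0,-1],[0.07,0,-2.2],[0.07,0,-3.2],[0.07,0,-3.2],[-0.2,-3,-3.2],[-0.5,-6,-3.2],[-0.57,-7,-3.2],[-0.57,-7,-3.2]],"delta_rot":[[0,0,0],[0,0,0],[0,0,0],[0,0,0],[0,0,0],[0,0,0],[0,0,0],[0,0,0]],"hand":[0,0,0,0,0,0,0,0]}'
cat > feet.py <<'E'
from fit import *
def feet(names=('scene','side')):
    z=np.load('/tmp/pose.npz')
    for n in names:
        v=grab(n);P=cloud(v)
        hsv=cv2.cvtColor(v.im,cv2.COLOR_RGB2HSV); grey=(hsv[...,1]<60)
        for fr,X,Y in (('g',130,200),('b',90,180)):
            f=z[fr]; L=loc(P.reshape(-1,3),f[:2],f[2]).reshape(*v.d.shape,2)
            m=(v.d>0)&(abs(L[...,0])<X)&(abs(L[...,1])<Y)&(P[...,2]>73)&(P[...,2]<90)
            if fr=='b': m&=(L[...,0]>-70)&(abs(L[...,1])<165)&(L[...,0]<70)
            k,lab,S,_=cv2.connectedComponentsWithStats(m.astype(np.uint8))
            for i in range(1,k):
                if S[i,4]>25:
                    q=L[lab==i]; print(n,fr,S[i,4],'stub-ish',((q.max(0)+q.min(0))/2).round(1),'size',np.ptp(q,0).round(0),'z',np.median(P[lab==i][:,2]).round(1))
if __name__=='__main__': feet()
E
python3 feet.py; python3 -c "
from sl import *
report()"
```

```text
clock: 9.57
position: [679.8, 377.3, 94.0]
ee_rot: [-0.673, 0.739, -0.012, -0.012]
contact_force: [0.3, 0.0, -3.5]
gripper_width: 17.2
grasp_force: 58.9
scene g 106 stub-ish [  22.2 -102. ] size [42. 41.] z 81.8
scene g 123 stub-ish [13.2 96.5] size [48. 41.] z 81.7
side g 77 stub-ish [  19.6 -104.3] size [40. 41.] z 81.1
TCP [679.6 378.5  93.4] in g [-233.8  109. ] yaw [-179.97   -1.96  -95.27] f [ 0.5 -0.2 -3. ]
55 1182 tine edges [82.5 98.4] [117.9 134.5] mid 108.5 topz 45.9
85 1313 tine edges [82.4 98.7] [118.2 134.1] mid 108.2 topz 45.8
115 1766 tine edges [ 82.5 107.9] [109.7 140.2] mid 111.3 topz 45.8
```

```bash
python3 -m creep '{"translation":[[-0.23,-2.5,0],[-0.46,-5,0],[-0.69,-7.5,0],[-0.92,-10,0],[-1.15,-12.5,0],[-1.21,-13.1,0],[-1.21,-13.1,0]],"delta_rot":[[0,0,0],[0,0,0],[0,0,0],[0,0,0],[0,0,0],[0,0,0],[0,0,0]],"hand":[0,0,0,0,0,0,0]}'
python3 -m creep '{"translation":[[0,0,1],[0,0,1.3],[0,0,1.6],[0,0,2],[0,0,2.5],[0,0,3],[0,0,3],[0,0,3]],"delta_rot":[[0,0,0],[0,0,0],[0,0,0],[0,0,0],[0,0,0],[0,0,0],[0,0,0],[0,0,0]],"hand":[0,0,0,0,0,0,0,0]}'
python3 - <<'E'
from sl import *
s,v,P,Q,m,f=tines('g'); save(v,'wliftA.png',s=1.5)
print(s['position'].round(1),s['contact_force'].round(1))
m=(v.d>0)&(Q[...,0]>52)&(Q[...,0]<185)&(abs(Q[...,1])<60)&(P[...,2]>50)
for a in range(50,180,10):
    k=m&(Q[...,0]>a)&(Q[...,0]<a+10)
    if k.sum(): print(a,k.sum(),'z',np.percentile(P[k][:,2],[10,50,90]).round(1),'y',np.percentile(Q[k][:,1],[1,99]).round(1))
E
python3 feet.py
```

```text
clock: 10.6
position: [667.5, 246.6, 93.4]
ee_rot: [-0.673, 0.739, -0.012, -0.013]
contact_force: [0.6, 0.1, -3.3]
gripper_width: 17.3
grasp_force: 58.9
clock: 11.6
position: [667.3, 246.7, 123.2]
ee_rot: [-0.674, 0.739, -0.012, -0.013]
contact_force: [0.1, 0.6, -4.7]
gripper_width: 16.9
grasp_force: 58.8
[667.3 246.7 123.2] [ 0.1  0.6 -4.7]
50 1140 z [59.9 70.8 74. ] y [-37.9  39.9]
60 1971 z [68.3 72.8 73.8] y [-37.8  55.1]
70 2128 z [68.1 71.9 73. ] y [-37.5  54.2]
80 2233 z [69.2 71.4 75.8] y [-37.7  52.9]
90 2352 z [68.6 72.2 88.9] y [-37.6  52.2]
100 2330 z [67.7 86.  88.3] y [-37.6  50.9]
110 2299 z [66.9 85.2 87.4] y [-37.7  49.7]
120 1901 z [65.7 67.6 86.2] y [-37.8  48.4]
130 338 z [60.2 66.4 67.4] y [-38.4  47.6]
scene g 108 stub-ish [  21.4 -100.9] size [43. 42.] z 81.5
scene g 27 stub-ish [-65.3  90.3] size [13. 17.] z 81.1
scene g 29 stub-ish [-67.4 126. ] size [13. 19.] z 80.2
scene g 139 stub-ish [ 1.1 99.2] size [61. 43.] z 85.9
side g 72 stub-ish [ 5.9 92.7] size [44. 42.] z 85.0
side g 28 stub-ish [-37.2  94.8] size [18. 64.] z 74.2
side g 79 stub-ish [  18. -104.] size [41. 44.] z 80.9
```

View pics/wliftA.png

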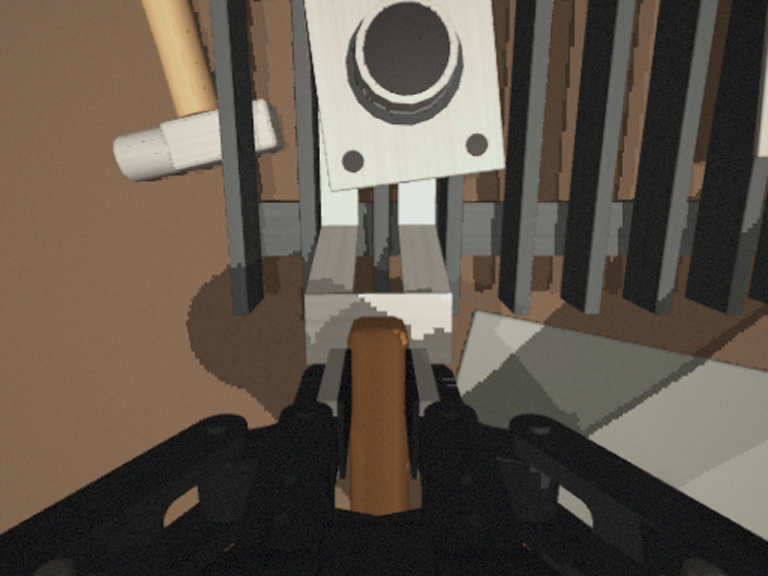

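Foot A sits on the tines (plate centre near (410,80)), but the slice droops about 5.5° under load. I'll pitch up to level it and lift higher.

```bash
python3 -m creep '{"translation":[[0,0,0.2],[0,0,0.4],[0,0,0.7],[0,0,1],[0,0,1.3],[0,0,1.6],[0,0,1.6],[0,0,1.6]],"delta_rot":[[-1,0.1,0],[-2,0.2,0],[-3,0.3,0],[-4,0.4,0],[-5,0.5,0],[-5.5,0.5,0],[-5.5,0.5,0],[-5.5,0.5,0]],"hand":[0,0,0,0,0,0,0,0]}'
cat > load.py <<'E'
from sl import *
def go(fr='g'):
    s,v,P,Q,m,f=tines(fr); y=R.from_quat(s['ee_rot']).as_matrix()[:,0]; a=np.arctan2(y[1],y[0]); L=loc(P.reshape(-1,3),s['position'][:2],a).reshape(*v.d.shape,2); z=P[...,2]-s['position'][2]
    base=(v.d>0)&(abs(L[...,1])<65)
    # plate surface vs distance: fit a plane on white-ish pixels
    hsv=cv2.cvtColor(v.im,cv2.COLOR_RGB2HSV)
    m=base&(L[...,0]>60)&(L[...,0]<180)&(z>-62)&(z<-28)&(hsv[...,2]>110)&(hsv[...,1]<60)
    q=np.c_[L[m],z[m]]; A=np.c_[q[:,:2],np.ones(len(q))]; w=np.ones(len(q),bool)
    for _ in range(15): c=np.linalg.lstsq(A[w],q[w,2],rcond=None)[0]; w=abs(A@c-q[:,2])<max(1.2,np.percentile(abs(A@c-q[:,2]),60))
    print('TCP',s['position'].round(1),loc(s['position'][None],f[:2],f[2]).round(1),'tool eul',R.from_quat(s['ee_rot']).as_euler('xyz',degrees=True).round(1),'F',s['contact_force'].round(1))
    print('plane pitch deg',np.degrees(c[0]).round(2),'roll',np.degrees(c[1]).round(2),'z@118 rel TCP',(c@[118,0,1]).round(1),'n',w.sum())
    st=base&(L[...,0]>60)&(z>c[0]*L[...,0]+c[1]*L[...,1]+c[2]+13)&(z<c[0]*L[...,0]+c[1]*L[...,1]+c[2]+24)
    k,lab,S,_=cv2.connectedComponentsWithStats(st.astype(np.uint8))
    if k>1:
        i=1+S[1:,4].argmax(); q=L[lab==i]; print('stub centre fwd/lat of TCP',((q.max(0)+q.min(0))/2).round(1),np.ptp(q,0).round(1),S[i,4])
        for F in('g','b'): print('   in',F,((loc(P[lab==i],*[np.load('/tmp/pose.npz')[F][:2],np.load('/tmp/pose.npz')[F][2]])).max(0)/2+(loc(P[lab==i],*[np.load('/tmp/pose.npz')[F][:2],np.load('/tmp/pose.npz')[F][2]])).min(0)/2).round(1))
if __name__=='__main__': import sys; go(*sys.argv[1:])
E
python3 load.py
```

```text
clock: 12.75
position: [667.5, 246.7, 139.5]
ee_rot: [-0.672, 0.737, -0.044, -0.048]
contact_force: [0.4, -0.2, -4.0]
gripper_width: 16.6
grasp_force: 58.8
TCP [667.5 246.7 139.5] [[-101.5  109.1]] tool eul [-180.    -7.5  -95.3] F [ 0.4 -0.2 -4. ]
plane pitch deg 8.85 roll 0.41 z@118 rel TCP -51.9 n 1905
stub centre fwd/lat of TCP [81.8 -9.4] [ 6.3 12.1] 92
   in g [-19.7  99.7]
   in b [-438.2  109.7]
```

```bash
python3 - <<'E'
from sl import *
s,v,P,Q,m,f=tines('g'); save(v,'x.png')
a=np.radians(-95.28);L=loc(P.reshape(-1,3),s['position'][:2],a).reshape(*v.d.shape,2)
for lat in ((-35,-28),(-24,-12),(12,24),(28,35)):
  print(lat,[(x,np.median(P[k][:,2]).round(1)) for x in range(40,190,8) if (k:=(v.d>0)&(L[...,0]>x)&(L[...,0]<x+8)&(L[...,1]>lat[0])&(L[...,1]<lat[1])).sum()>15])
E
python3 feet.py; python3 -c "
from h import *
save(load('scene'),'scA.png',(200,110,400,260),4)"
```

```text
(-35, -28) [(40, np.float64(42.6)), (48, np.float64(81.9)), (56, np.float64(80.7)), (64, np.float64(79.5)), (72, np.float64(77.9)), (80, np.float64(77.4)), (88, np.float64(78.5)), (96, np.float64(91.1)), (104, np.float64(72.5)), (112, np.float64(70.2)), (120, np.float64(68.8)), (128, np.float64(67.4)), (136, np.float64(65.9)), (144, np.float64(64.5)), (152, np.float64(53.9)), (160, np.float64(25.6))]
(-24, -12) [(40, np.float64(79.9)), (48, np.float64(82.3)), (56, np.float64(80.9)), (64, np.float64(79.3)), (72, np.float64(81.2)), (80, np.float64(94.5)), (88, np.float64(93.6)), (96, np.float64(92.3)), (104, np.float64(90.7)), (112, np.float64(89.1)), (120, np.float64(68.4)), (128, np.float64(67.2)), (136, np.float64(65.9)), (144, np.float64(60.7)), (160, np.float64(24.9)), (168, np.float64(25.0))]
(12, 24) [(40, np.float64(82.8)), (48, np.float64(82.5)), (56, np.float64(80.9)), (64, np.float64(79.3)), (72, np.float64(77.7)), (80, np.float64(76.3)), (88, np.float64(75.1)), (96, np.float64(73.4)), (104, np.float64(71.8)), (112, np.float64(70.4)), (120, np.float64(68.9)), (128, np.float64(67.4)), (136, np.float64(65.8)), (144, np.float64(60.1)), (160, np.float64(25.3)), (168, np.float64(25.0))]
(28, 35) [(40, np.float64(60.1)), (48, np.float64(60.1)), (56, np.float64(60.3)), (64, np.float64(60.2)), (72, np.float64(60.1)), (80, np.float64(60.2)), (88, np.float64(60.8)), (96, np.float64(61.2)), (104, np.float64(71.2)), (112, np.float64(70.1)), (120, np.float64(68.8)), (128, np.float64(67.3)), (136, np.float64(65.7)), (144, np.float64(60.0)), (152, np.float64(53.8))]
scene g 107 stub-ish [  22.2 -101.9] size [42. 40.] z 81.7
scene g 393 stub-ish [-29.3  95.4] size [102.  84.] z 79.8
side g 209 stub-ish [-33.2  91.4] size [95. 83.] z 79.8
side g 76 stub-ish [  19.6 -104.2] size [42. 43.] z 81.4
```

View pics/scA.png

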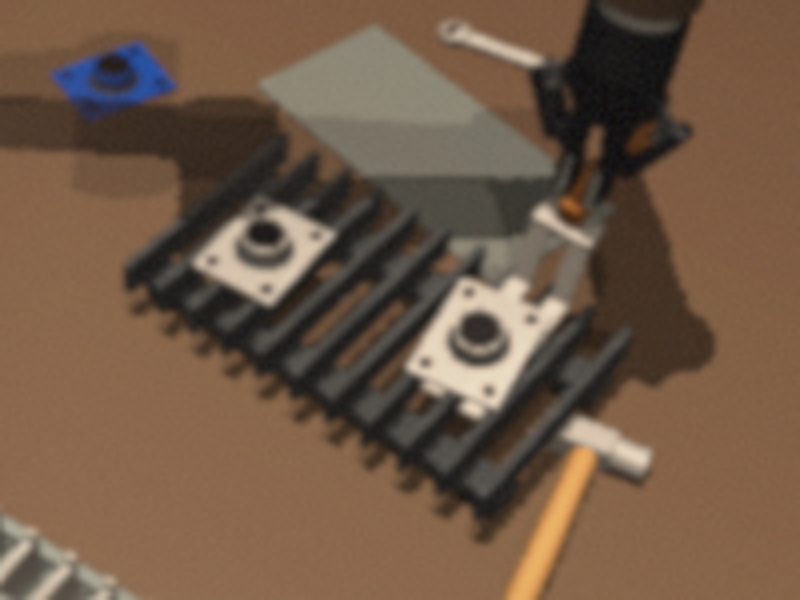

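```bash
python3 - <<'E'
from sl import *
s,v,P,Q,m,f=tines('g')
a=np.radians(-95.28);L=loc(P.reshape(-1,3),s['position'][:2],a).reshape(*v.d.shape,2)
for lat in ((-8,8),(-24,-14),(14,24)):
  print(lat,[(x,np.median(P[k][:,2]).round(1)) for x in range(-60,64,4) if (k:=(v.d>0)&(L[...,0]>x)&(L[...,0]<x+4)&(L[...,1]>lat[0])&(L[...,1]<lat[1])).sum()>5])
# plate: fit
m=(v.d>0)&(abs(L[...,1])<60)&(L[...,0]>40)&(abs(P[...,2]-(81.7-.178*(L[...,0]-52)))<2)
q=L[m]; print(cv2.minAreaRect(q.astype(np.float32)))
print(s['gripper_width'],s['grasp_force'],s['wrist_torque'],s['contact_force'],s['clock'])
E
```

```text
(-8, 8) [(-48, np.float64(176.8)), (-44, np.float64(176.0)), (-40, np.float64(175.4)), (-36, np.float64(174.6)), (-32, np.float64(173.8)), (-28, np.float64(173.1)), (-24, np.float64(172.4)), (-20, np.float64(171.7)), (-16, np.float64(171.1)), (-12, np.float64(170.1)), (-8, np.float64(250.3)), (-4, np.float64(246.7)), (0, np.float64(168.5)), (4, np.float64(165.6)), (8, np.float64(143.1)), (12, np.float64(141.4)), (16, np.float64(60.0)), (20, np.float64(59.5)), (24, np.float64(59.8)), (28, np.float64(59.7)), (32, np.float64(60.0)), (36, np.float64(59.6)), (40, np.float64(59.6)), (44, np.float64(82.9)), (48, np.float64(82.6)), (52, np.float64(81.8)), (56, np.float64(81.1)), (60, np.float64(80.4))]
(-24, -14) [(-8, np.float64(250.5)), (-4, np.float64(195.7)), (0, np.float64(246.2)), (4, np.float64(144.0)), (8, np.float64(143.0)), (12, np.float64(135.9)), (16, np.float64(119.8)), (20, np.float64(103.4)), (24, np.float64(87.5)), (28, np.float64(82.3)), (32, np.float64(81.7)), (36, np.float64(80.7)), (40, np.float64(80.0)), (44, np.float64(79.4)), (48, np.float64(82.5)), (52, np.float64(81.8)), (56, np.float64(81.0)), (60, np.float64(80.4))]
(14, 24) [(-12, np.float64(0.4)), (-8, np.float64(249.8)), (-4, np.float64(194.5)), (0, np.float64(245.7)), (4, np.float64(144.1)), (8, np.float64(143.0)), (12, np.float64(134.6)), (16, np.float64(118.3)), (20, np.float64(102.1)), (24, np.float64(86.4)), (28, np.float64(82.4)), (32, np.float64(81.7)), (36, np.float64(80.9)), (40, np.float64(80.5)), (44, np.float64(83.2)), (48, np.float64(82.6)), (52, np.float64(81.8)), (56, np.float64(81.3)), (60, np.float64(80.4))]
((95.77346801757812, -9.626628875732422), (102.60025024414062, 81.69276428222656), 7.914577960968018)
16.20150108352409 58.87392514385283 [ 0.89086059 -0.11689459  0.0431981 ] [-0.07090578 -0.09353125 -4.64646445] 12.95
```

```bash
cat > prof.py <<'E'
from sl import *
def prof(fr='g'):
    s,v,P,Q,m,f=tines(fr); T=R.from_quat(s['ee_rot']).as_matrix(); a=np.arctan2(T[1,0],T[0,0]); L=loc(P.reshape(-1,3),s['position'][:2],a).reshape(*v.d.shape,2)
    c=[]
    for lat in (-35,-30,15,20,30):
        for x in range(56,140,4):
            k=(v.d>0)&(L[...,0]>x)&(L[...,0]<x+4)&(L[...,1]>lat)&(L[...,1]<lat+5)
            if k.sum()>5: c.append((x+2,np.median(P[k][:,2])-s['position'][2]))
    c=np.array(c); c=c[c[:,1]>-75]; best=max(((np.abs(c[:,1]-(c[i,1]+t*(c[:,0]-c[i,0])))<1).sum(),t,i) for i in range(len(c)) for t in np.arange(-.4,.2,.01)); t,i=best[1:]
    w=abs(c[:,1]-(c[i,1]+t*(c[:,0]-c[i,0])))<1.5; p=np.polyfit(c[w,0],c[w,1],1)
    pitch=np.degrees(np.arctan(p[0])); print('clock',s['clock'],'TCP',s['position'].round(1),'in',fr,loc(s['position'][None],f[:2],f[2])[0].round(1),'toolpitch',(np.degrees(np.arcsin(T[2,0]))).round(1),'yaw',np.degrees(a).round(2),'F',s['contact_force'].round(1),'tq',s['wrist_torque'].round(2))
    print('surface pitch',pitch.round(2),'z world at fwd 60/118/170',(np.polyval(p,[60,118,170])+s['position'][2]).round(1),w.sum(),len(c))
    m=(v.d>0)&(abs(L[...,1])<65)&(L[...,0]>45)&(abs(P[...,2]-s['position'][2]-np.polyval(p,L[...,0])-18)<4)
    k,lab,S,_=cv2.connectedComponentsWithStats(m.astype(np.uint8))
    if k>1:
        i=1+S[1:,4].argmax(); q=P[lab==i]; (cc,r)=cv2.minEnclosingCircle(q[:,:2].astype(np.float32)); cc=np.array([cc]); print('stub r',round(r,1),'fwd/lat',loc(cc,s['position'][:2],a).round(1),'frame',loc(cc,f[:2],f[2]).round(1))
if __name__=='__main__': import sys; prof(*sys.argv[1:])
E
python3 -m creep '{"translation":[[0,0,0.5],[0,0,1],[0,0,1.5],[0,0,1.5],[0,0,1.5]],"delta_rot":[[0,0,0],[0,0,0],[0,0,0],[0,0,0],[0,0,0]],"hand":[0,0,0,0,0]}'; python3 prof.py
python3 -m creep '{"translation":[[0,0,0],[0,0,0],[0,0,0],[0,0,0]],"delta_rot":[[0,0,0],[0,0,0],[0,0,0],[0,0,0]],"hand":[0,0,0,0]}'; python3 prof.py
```

```text
clock: 13.62
position: [667.5, 246.8, 154.5]
ee_rot: [-0.672, 0.737, -0.044, -0.048]
contact_force: [0.7, 1.2, -3.6]
gripper_width: 15.9
grasp_force: 58.9
clock 13.625 TCP [667.5 246.8 154.5] in g [-101.6  109.1] toolpitch 7.5 yaw -95.29 F [ 0.7  1.2 -3.6] tq [ 0.87 -0.2   0.08]
surface pitch -14.76 z world at fwd 60/118/170 [86.6 71.3 57.6] 25 35
stub r 20.7 fwd/lat [[90.7 -9.8]] frame [[-10.9  99.2]]
clock: 14.18
position: [667.2, 246.5, 154.2]
ee_rot: [-0.672, 0.737, -0.044, -0.049]
contact_force: [0.4, 0.9, -4.0]
gripper_width: 16.3
grasp_force: 58.6
clock 14.175 TCP [667.2 246.5 154.2] in g [-101.3  108.8] toolpitch 7.5 yaw -95.3 F [ 0.4  0.9 -4. ] tq [ 0.82 -0.24 -0.02]
surface pitch -13.37 z world at fwd 60/118/170 [85.9 72.1 59.8] 26 35
stub r 20.8 fwd/lat [[90.  -9.7]] frame [[-11.3  99.1]]
```

```bash
python3 - <<'E'
from fit import *
v=load('wrist');P=cloud(v);g=np.load('/tmp/pose.npz')['g'];L=loc(P.reshape(-1,3),g[:2],g[2]).reshape(*v.d.shape,2)
z=P[...,2]
m=(v.d>0)&(abs(L[...,0]+14)<58)&(abs(L[...,1]-99)<50)&(z>61.5)&(z<92)
q=np.c_[L[m],z[m]];A=np.c_[q[:,:2],np.ones(len(q))]
rng=np.random.default_rng(0);best=(0,)
for _ in range(800):
    i=rng.choice(len(q),3,False)
    try:c=np.linalg.solve(A[i],q[i,2])
    except Exception: continue
    if abs(c[0])>.5 or abs(c[1])>.2: continue
    n=(abs(A@c-q[:,2])<.8).sum()
    if n>best[0]: best=(n,c)
w=abs(A@best[1]-q[:,2])<1;c=np.linalg.lstsq(A[w],q[w,2],rcond=None)[0]
print('slope x',np.degrees(np.arctan(c[0])),'y',np.degrees(np.arctan(c[1])),w.sum())
pp=q[w];r=cv2.minAreaRect(pp[:,:2].astype(np.float32));bx=cv2.boxPoints(r);print(r);print([(b.round(1).tolist(),(c@[*b,1]).round(1)) for b in bx])
# extents per lateral strip: front end of plate
for y in range(55,145,8):
    k=w&(q[:,1]>y)&(q[:,1]<y+8)
    if k.sum()>3: print(y,q[k,0].min().round(1),q[k,0].max().round(1),'z at front',q[k][q[k,0].argmax(),2].round(1))
# what else is seen ahead of the plate: tine tips?
for y in (84,88,92,120,124,128,131):
    print(y,[(x,z[k].max().round(0)) for x in range(16,90,6) if (k:=(v.d>0)&(abs(L[...,0]-x)<3)&(abs(L[...,1]-y)<2)).sum()>2])
E
```

```text
slope x -15.927630513487479 y -0.14080910636251429 7766
((-7.268085479736328, 100.2377700805664), (113.50006103515625, 79.77867126464844), 8.156309127807617)
[([-69.0999984741211, 131.6999969482422], np.float64(94.0)), ([-57.79999923706055, 52.70000076293945], np.float64(90.9)), ([54.599998474121094, 68.80000305175781], np.float64(58.8)), ([43.20000076293945, 147.8000030517578], np.float64(61.9))]
55 -59.0 9.4 z at front 71.6
63 -59.8 36.2 z at front 63.3
71 -60.5 40.5 z at front 61.9
79 -62.0 34.7 z at front 63.6
87 -62.7 33.8 z at front 64.0
95 -64.2 32.8 z at front 64.9
103 -64.2 44.0 z at front 62.5
111 -64.2 30.7 z at front 64.6
119 -64.2 29.7 z at front 65.3
127 -64.9 28.1 z at front 65.8
135 -41.7 41.2 z at front 62.0
143 11.2 43.5 z at front 61.7
84 [(16, np.float64(71.0)), (22, np.float64(69.0)), (28, np.float64(68.0)), (34, np.float64(66.0)), (52, np.float64(27.0)), (58, np.float64(27.0)), (64, np.float64(26.0)), (70, np.float64(27.0)), (76, np.float64(26.0))]
88 [(16, np.float64(72.0)), (22, np.float64(70.0)), (28, np.float64(68.0)), (34, np.float64(66.0)), (40, np.float64
[... 628 characters left out ...]
np.float64(69.0)), (28, np.float64(68.0)), (34, np.float64(61.0)), (40, np.float64(59.0)), (52, np.float64(26.0)), (58, np.float64(28.0)), (64, np.float64(27.0)), (70, np.float64(26.0)), (76, np.float64(25.0))]
128 [(16, np.float64(72.0)), (22, np.float64(69.0)), (28, np.float64(68.0)), (34, np.float64(61.0)), (40, np.float64(59.0)), (52, np.float64(26.0)), (58, np.float64(27.0)), (64, np.float64(27.0)), (70, np.float64(27.0)), (76, np.float64(25.0))]
131 [(16, np.float64(72.0)), (22, np.float64(71.0)), (28, np.float64(68.0)), (34, np.float64(61.0)), (40, np.float64(59.0)), (52, np.float64(26.0)), (58, np.float64(27.0)), (64, np.float64(26.0)), (70, np.float64(27.0)), (76, np.float64(25.0))]
```

The grip can't hold the loaded slice's pitch: it pivoted in the fingers and the foot's front edge never left the bars. I'll set the foot back down, withdraw, and regrip with the fingers hard against the back of the bridge so it blocks the pitch slip.

```bash
python3 -m creep '{"translation":[[0,0,-0.5],[0,0,-1],[0,0,-1.5],[0,0,-2],[0,0,-2.6],[0,0,-3.4],[0,0,-4.2],[0,0,-5]],"delta_rot":[[-2,0.2,0],[-4,0.4,0],[-6,0.6,0],[-8,0.7,0],[-10,0.9,0],[-12,1.1,0],[-14,1.3,0],[-15,1.4,0]],"hand":[0,0,0,0,0,0,0,0]}'; python3 prof.py; python3 - <<'E'
from fit import *
v=load('wrist');P=cloud(v);g=np.load('/tmp/pose.npz')['g'];L=loc(P.reshape(-1,3),g[:2],g[2]).reshape(*v.d.shape,2)
for y in (69,80,90,100,126,132): print(y,[(x,np.median(P[k][:,2]).round(0)) for x in range(-90,80,8) if (k:=(v.d>0)&(abs(L[...,0]-x)<3)&(abs(L[...,1]-y)<2)).sum()>2])
E
```

```text
clock: 15.22
position: [667.2, 247.0, 103.4]
ee_rot: [-0.661, 0.724, -0.132, -0.145]
contact_force: [-0.0, 0.3, -3.4]
gripper_width: 15.9
grasp_force: 69.1
clock 15.225 TCP [667.2 247.  103.4] in g [-101.7  108.8] toolpitch 22.7 yaw -95.27 F [-0.   0.3 -3.4] tq [ 1.53 -0.12 -0.02]
surface pitch -0.17 z world at fwd 60/118/170 [64.4 64.2 64.1] 68 102
stub r 21.1 fwd/lat [[ 88.5 -11. ]] frame [[-13.2  97.9]]
69 [(-90, np.float64(60.0)), (-82, np.float64(61.0)), (-74, np.float64(61.0)), (-66, np.float64(60.0)), (-58, np.float64(64.0)), (-50, np.float64(64.0)), (-42, np.float64(64.0)), (-34, np.float64(64.0)), (-26, np.float64(64.0)), (-18, np.float64(64.0)), (-10, np.float64(64.0)), (-2, np.float64(64.0)), (6, np.float64(64.0)), (14, np.float64(64.0)), (22, np.float64(64.0)), (30, np.float64(64.0)), (38, np.float64(64.0)), (46, np.float64(60.0)), (54, np.float64(60.0)), (62, np.float64(60.0)), (70, np.float64(60.0))]
80 [(-58, np.float64(64.0)), (-50, np.float64(65.0)), (-42, np.float64(64.0)), (-34, np.float64(64.0)), (-26, np.float64(68.0)), (-18, np.float64(82.0)), (-10, np.float64(8
[... 1528 characters left out ...]
oat64(64.0)), (6, np.float64(64.0)), (14, np.float64(64.0)), (22, np.float64(64.0)), (30, np.float64(64.0)), (38, np.float64(60.0)), (46, np.float64(60.0)), (54, np.float64(61.0)), (62, np.float64(61.0))]
132 [(-90, np.float64(106.0)), (-82, np.float64(91.0)), (-74, np.float64(76.0)), (-66, np.float64(64.0)), (-58, np.float64(64.0)), (-50, np.float64(64.0)), (-42, np.float64(64.0)), (-34, np.float64(64.0)), (-26, np.float64(64.0)), (-18, np.float64(64.0)), (-10, np.float64(64.0)), (-2, np.float64(64.0)), (6, np.float64(64.0)), (14, np.float64(64.0)), (22, np.float64(65.0)), (30, np.float64(64.0)), (38, np.float64(60.0)), (46, np.float64(60.0)), (54, np.float64(61.0)), (62, np.float64(61.0))]
```

```bash
python3 -m creep '{"translation":[[0,0,-0.8],[0,0,-1.5],[0.2,2.5,-1.5],[0.6,6.5,-1.5],[1,11,-1.5],[1.45,15.7,-1.5],[1.9,20.5,-1.5],[1.93,20.9,-1.5]],"delta_rot":[[0,0,0],[0,0,0],[0,0,0],[0,0,0],[0,0,0],[0,0,0],[0,0,0],[0,0,0]],"hand":[0,0,0,0,0,0,0,0]}'
python3 -m creep '{"translation":[[0,0,3],[-1,0,6],[-4,0,6],[-8,-1,6],[-12,-2,6],[-16,-3,6],[-20,-4,6],[-24,-4,6]],"delta_rot":[[0,0,0],[0,0,9.6],[0,0,19.2],[0,0,28.8],[0,0,38.4],[0,0,48],[0,0,57.6],[0,0,67.2]],"hand":[0,0,0,0,0,0,0,0]}'
python3 -m creep '{"translation":[[0,0,0],[0,0,0],[0,0,0]],"delta_rot":[[0,0,9.5],[0,0,9.5],[0,0,9.5]],"hand":[0,0,0]}'; python3 prof.py; python3 feet.py
```

```text
clock: 16.27
position: [685.4, 458.8, 85.9]
ee_rot: [-0.662, 0.724, -0.132, -0.145]
contact_force: [-0.6, -0.4, -3.2]
gripper_width: 15.7
grasp_force: 75.7
clock: 17.27
position: [445.2, 412.9, 149.9]
ee_rot: [0.952, -0.236, 0.19, 0.048]
contact_force: [0.0, 1.1, -2.5]
gripper_width: 15.7
grasp_force: 77.3
clock: 17.65
position: [447.2, 415.3, 149.8]
ee_rot: [0.967, -0.16, 0.194, 0.032]
contact_force: [-0.0, -0.2, -3.7]
gripper_width: 15.6
grasp_force: 77.2
clock 17.65 TCP [447.2 415.3 149.8] in g [-249.  -125.8] toolpitch 22.6 yaw -18.81 F [-0.  -0.2 -3.7] tq [0.45 1.2  0.04]
surface pitch 9.7 z world at fwd 60/118/170 [110.1 120.1 129. ] 42 42
scene g 108 stub-ish [  22.4 -101.1] size [43. 41.] z 81.4
scene g 118 stub-ish [-12.7  96.3] size [44. 40.] z 81.4
side g 71 stub-ish [-15.7  93.7] size [41. 42.] z 81.4
side g 80 stub-ish [  19.7 -106.4] size [41. 40.] z 81.2
```

```bash
python3 -m creep '{"translation":[[0,0,-2],[0,0,-4],[0,0,-6],[0,0,-8],[0,0,-8.8],[0,0,-9.2],[0,0,-9.2],[0,0,-9.2]],"delta_rot":[[1,3,0],[2,6,0],[3.1,9.2,0],[3.1,9.2,0],[3.1,9.2,0],[3.1,9.2,0],[3.1,9.2,0],[3.1,9.2,0]],"hand":[0,0,0,0,0,0,0,0]}'; python3 prof.py
python3 -m creep '{"translation":[[0,0,0],[0,0,0],[0,0,0],[0,0,0],[0,0,0]],"delta_rot":[[0,0,0],[0,0,0],[0,0,0],[0,0,0],[0,0,0]],"hand":[3,6,8.5,8.5,8.5]}'; python3 - <<'E'
from fit import *
s=read_state(); grab('wrist'); T=R.from_quat(s['ee_rot']).as_matrix(); print(s['position'],np.degrees(np.arcsin(T[2,0])))
p=comp('wrist',80,95,300,600,330,560); print('handle',rect(p),np.median(p[:,2]))
p=comp('wrist',45,75,300,600,330,560,k=0); print('bridge',rect(p),p[:,2].max())
p=comp('wrist',6.6,12,400,700,280,560); print('tine',rect(p),p[:,2].mean())
E
```

```text
clock: 18.8
position: [446.6, 416.1, 58.0]
ee_rot: [0.981, -0.161, 0.111, 0.018]
contact_force: [-0.4, -0.1, -3.6]
gripper_width: 15.9
grasp_force: 77.5
clock 18.8 TCP [446.6 416.1  58. ] in g [-249.8 -126.4] toolpitch 12.9 yaw -18.6 F [-0.4 -0.1 -3.6] tq [0.25 0.78 0.02]
surface pitch -0.02 z world at fwd 60/118/170 [4.3 4.3 4.3] 63 105
clock: 19.48
position: [446.5, 415.6, 57.3]
ee_rot: [0.981, -0.161, 0.111, 0.018]
contact_force: [0.2, -0.7, -0.2]
gripper_width: 85.1
grasp_force: 0.0
[446.51403251 415.59449882  57.30020613] 12.893064147789476
handle (array([426.5, 424.3]), (59.7, 19.8), -18.44) 87.11238360588328
bridge (array([453.7, 415.2]), (53.3, 34.2), 71.37) 74.68048917621522
tine (array([544.3, 404.3]), (115.1, 17.1), -18.25) 8.3675330702552
```

```bash
python3 -m creep '{"translation":[[0,0.03,-0.3],[0,0.03,-0.73],[0.2,0.03,-0.73],[0.4,0,-0.73],[0.6,-0.05,-0.73],[0.6,-0.05,-0.73]],"delta_rot":[[0.8,2.3,0],[1.6,4.6,0],[1.6,4.6,0],[1.6,4.6,0],[1.6,4.6,0],[1.6,4.6,0]],"hand":[8.5,8.5,8.5,8.5,8.5,8.5]}'; python3 -m creep '{"translation":[[0,0,0],[0,0,0],[0,0,0],[0,0,0],[0,0,0],[0,0,0],[0,0,0],[0,0,0]],"delta_rot":[[0,0,0],[0,0,0],[0,0,0],[0,0,0],[0,0,0],[0,0,0],[0,0,0],[0,0,0]],"hand":[5,2.5,1,0,0,0,0,0]}'; python3 w.py wgr 1; python3 -m creep '{"translation":[[0,0,0.5],[0,0,1.5],[0,0,3],[0,0,5],[0,0,7],[0,0,9],[0,0,9],[0,0,9]],"delta_rot":[[0,0,0],[0,0,0],[0,0,0],[0,0,0],[0,0,0],[0,0,0],[0,0,0],[0,0,0]],"hand":[0,0,0,0,0,0,0,0]}'; python3 prof.py
```

```text
clock: 20.27
position: [452.4, 414.9, 49.9]
ee_rot: [0.984, -0.161, 0.069, 0.011]
contact_force: [-0.5, -0.2, -0.5]
gripper_width: 85.1
grasp_force: 0.0
clock: 21.28
position: [452.4, 415.0, 50.1]
ee_rot: [0.984, -0.161, 0.069, 0.011]
contact_force: [-1.9, -0.8, 2.7]
gripper_width: 17.9
grasp_force: 59.9
clock: 22.32
position: [452.0, 414.5, 139.4]
ee_rot: [0.984, -0.161, 0.069, 0.011]
contact_force: [-0.8, -0.2, -2.8]
gripper_width: 17.9
grasp_force: 59.3
clock 22.325 TCP [452.  414.5 139.4] in g [-248.7 -120.9] toolpitch 8.0 yaw -18.63 F [-0.8 -0.2 -2.8] tq [0.17 0.57 0.04]
surface pitch -1.03 z world at fwd 60/118/170 [96.3 95.2 94.3] 46 46
```

View pics/wgr.png

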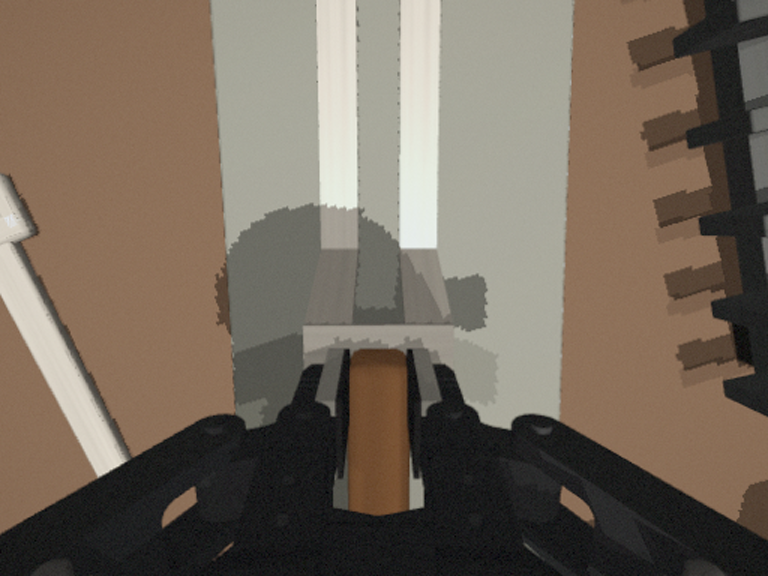

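Handle front edge is level with the finger fronts at row 350, tight behind the bridge. Droop is only 1° now. Back to foot A.

```bash
python3 -m creep '{"translation":[[3,0.5,0],[6,1,0],[9.5,1.5,0],[13,2,0],[16.5,2.2,0],[20,2.2,0],[22.5,2.2,0],[23.2,2.2,0]],"delta_rot":[[0,0,-9.6],[0,0,-19.2],[0,0,-28.8],[0,0,-38.4],[0,0,-48],[0,0,-57.6],[0,0,-67.2],[0,0,-76.7]],"hand":[0,0,0,0,0,0,0,0]}'; python3 -m creep '{"translation":[[0,0,0],[0,0,-1],[0,0,-1.5],[0,0,-1.5]],"delta_rot":[[0,0,0],[-1,0.1,0],[-1,0.1,0],[-1,0.1,0]],"hand":[0,0,0,0]}'; python3 - <<'E'
from sl import *
report()
import prof; prof.prof()
s,v,P,Q,m,f=tines()
a=np.radians(-95.28);L=loc(P.reshape(-1,3),s['position'][:2],a).reshape(*v.d.shape,2)
for lat in ((-24,-12),(12,24)):
  print(lat,[(x,np.median(P[k][:,2]).round(1)) for x in range(4,60,3) if (k:=(v.d>0)&(L[...,0]>x)&(L[...,0]<x+3)&(L[...,1]>lat[0])&(L[...,1]<lat[1])).sum()>5])
E
```

```text
clock: 23.38
position: [685.6, 436.1, 136.5]
ee_rot: [-0.669, 0.74, -0.047, -0.053]
contact_force: [-0.6, 0.7, -2.9]
gripper_width: 17.9
grasp_force: 59.4
clock: 23.88
position: [683.4, 437.2, 123.9]
ee_rot: [-0.672, 0.736, -0.053, -0.059]
contact_force: [0.2, -0.3, -3.9]
gripper_width: 18.1
grasp_force: 59.3
TCP [683.4 437.2 123.9] in g [-292.6  107.5] yaw [179.95  -9.11 -95.2 ] f [ 0.2 -0.3 -3.9]
55 1173 tine edges [81.8 98. ] [117.1 133.9] mid 107.6 topz 82.1
85 1203 tine edges [81.6 98.2] [117.6 133.5] mid 107.8 topz 82.2
115 1145 tine edges [82.1 97.9] [117.4 133.6] mid 107.7 topz 82.4
clock 23.925 TCP [683.9 437.3 124.7] in g [-292.7  107.9] toolpitch 9.1 yaw -95.23 F [ 0.4  0.  -2.4] tq [ 0.61 -0.07 -0.  ]
surface pitch 0.12 z world at fwd 60/118/170 [82.7 82.8 83. ] 63 63
(-24, -12) [(4, np.float64(139.5)), (7, np.float64(137.2)), (10, np.float64(130.3)), (13, np.float64(124.2)), (16, np.float64(117.3)), (19, np.float64(110.7)), (22, np.float64(104.2)), (25, np.float64(97.7)), (28, np.float64(90.9)), (31, np.float64(84.9)), (34, np.float64(83.4)), (37, np.float64(83.5)), (40, np.float64(83.5)), (43, np.float64(83.4)), (46, np.float64(83.5)), (49, np.float64(83.5)), (52, np.float64(83.1)), (55, np.float64(83.4)), (58, np.float64(83.5))]
(12, 24) [(4, np.float64(139.5)), (7, np.float64(136.8)), (10, np.float64(130.0)), (13, np.float64(123.5)), (16, np.float64(116.7)), (19, np.float64(110.5)), (22, np.float64(103.4)), (25, np.float64(96.7)), (28, np.float64(90.3)), (31, np.float64(84.0)), (34, np.float64(83.3)), (37, np.float64(83.3)), (40, np.float64(83.2)), (43, np.float64(83.1)), (46, np.float64(83.3)), (49, np.float64(83.1)), (52, np.float64(83.3)), (55, np.float64(83.4)), (58, np.float64(83.4))]
```

```bash
python3 -m creep '{"translation":[[0.03,0,-1.2],[0.03,0,-2.6],[0.03,0,-3.6],[0.03,0,-3.6],[-0.2,-2.5,-3.6],[-0.45,-5,-3.6],[-0.52,-6,-3.6],[-0.52,-6,-3.6]],"delta_rot":[[0,0,0],[0,0,0],[0,0,0],[0,0,0],[0,0,0],[0,0,0],[0,0,0],[0,0,0]],"hand":[0,0,0,0,0,0,0,0]}'; python3 -c "
from sl import *
report()"
python3 -m creep '{"translation":[[-0.23,-2.5,0],[-0.46,-5,0],[-0.69,-7.5,0],[-0.92,-10,0],[-1.1,-12,0],[-1.17,-12.7,0],[-1.17,-12.7,0]],"delta_rot":[[0,0,0],[0,0,0],[0,0,0],[0,0,0],[0,0,0],[0,0,0],[0,0,0]],"hand":[0,0,0,0,0,0,0]}'
python3 -m creep '{"translation":[[0,0,0.6],[0,0,1.1],[0,0,1.4],[0,0,1.7],[0,0,2],[0,0,2.4],[0,0,2.7],[0,0,2.7]],"delta_rot":[[0,0,0],[0,0,0],[0,0,0],[0,0,0],[0,0,0],[0,0,0],[0,0,0],[0,0,0]],"hand":[0,0,0,0,0,0,0,0]}'; python3 prof.py
```

```text
clock: 25.02
position: [679.8, 376.8, 89.7]
ee_rot: [-0.671, 0.737, -0.053, -0.057]
contact_force: [0.1, 0.7, -3.6]
gripper_width: 18.3
grasp_force: 59.4
TCP [679.8 376.8  89.7] in g [-232.2  109.4] yaw [-179.9    -8.97  -95.35] f [ 0.1  0.7 -3.6]
55 1169 tine edges [83.6 99.9] [119.  135.4] mid 109.4 topz 47.5
85 1197 tine edges [ 83.4 100. ] [119.4 135.3] mid 109.5 topz 47.4
115 1485 tine edges [ 84.  109.3] [109.9 140.8] mid 112.5 topz 48.0
clock: 25.95
position: [667.9, 250.3, 89.0]
ee_rot: [-0.672, 0.737, -0.053, -0.058]
contact_force: [-0.4, 0.4, -3.1]
gripper_width: 17.9
grasp_force: 59.4
clock: 26.95
position: [667.7, 250.1, 116.3]
ee_rot: [-0.672, 0.737, -0.053, -0.058]
contact_force: [-0.3, 0.1, -5.9]
gripper_width: 17.8
grasp_force: 59.1
clock 26.95 TCP [667.7 250.1 116.3] in g [-104.9  109. ] toolpitch 9.0 yaw -95.31 F [-0.3  0.1 -5.9] tq [ 0.94 -0.14 -0.08]
surface pitch -1.76 z world at fwd 60/118/170 [76.2 74.4 72.8] 67 104
stub r 20.9 fwd/lat [[ 89.2 -11.9]] frame [[-15.7  97.1]]
```

Foot A is fully carried now (F -5.9 N, pitch -1.8°). I'll raise, level, and carry it to the box over bar y=+72.

```bash
python3 -m creep '{"translation":[[0,0,0.6],[0,0,1.4],[0,0,2.3],[0,0,3.2],[-0.1,-0.7,3.6],[-0.3,-2.2,3.6],[-0.6,-4.7,3.6],[-1,-7.7,3.6]],"delta_rot":[[-0.5,0,0],[-1,0,0],[-1.5,0.1,0],[-1.8,0.1,0],[-1.8,0.1,0],[-1.8,0.1,0],[-1.8,0.1,0],[-1.8,0.1,0]],"hand":[0,0,0,0,0,0,0,0]}'
python3 -m creep '{"translation":[[-0.5,-3,0],[-1,-6,0],[-1.4,-9,0],[-1.8,-12,0],[-2.2,-15,0],[-2.6,-18,0],[-3,-21,0],[-3.4,-23,0]],"delta_rot":[[0,0,0.7],[0,0,1.4],[0,0,2.1],[0,0,2.8],[0,0,3.5],[0,0,4.2],[0,0,4.8],[0,0,5.15]],"hand":[0,0,0,0,0,0,0,0]}'
python3 -m creep '{"translation":[[-0.2,-0.5,0],[-0.2,-0.5,0],[-0.2,-0.5,0]],"delta_rot":[[0,0,0],[0,0,0],[0,0,0]],"hand":[0,0,0]}'; python3 prof.py b
```

```text
clock: 28.0
position: [656.9, 171.3, 151.5]
ee_rot: [-0.671, 0.736, -0.064, -0.07]
contact_force: [0.3, 0.1, -5.8]
gripper_width: 18.0
grasp_force: 58.8
clock: 29.0
position: [622.0, -59.4, 151.8]
ee_rot: [-0.702, 0.705, -0.067, -0.067]
contact_force: [-0.0, -0.3, -6.4]
gripper_width: 18.3
grasp_force: 58.9
clock: 29.38
position: [621.9, -61.1, 151.9]
ee_rot: [-0.703, 0.705, -0.067, -0.066]
contact_force: [-0.8, 0.6, -5.9]
gripper_width: 18.1
grasp_force: 59.0
clock 29.375 TCP [621.9 -61.1 151.9] in b [-210.7   81.5] toolpitch 10.8 yaw -90.11 F [-0.8  0.6 -5.9] tq [ 1.1  -0.02  0.01]
surface pitch -7.96 z world at fwd 60/118/170 [103.3  95.2  87.9] 65 87
stub r 21.0 fwd/lat [[ 80.3 -11. ]] frame [[-130.4   70.5]]
```

```bash
python3 -m creep '{"translation":[[-0.2,-1,0],[-0.4,-3,0],[-0.6,-5.5,0],[-0.8,-8,0],[-0.98,-10.2,0],[-0.98,-11.5,0],[-0.98,-11.8,0],[-0.98,-11.8,0]],"delta_rot":[[-1.5,0,0],[-3,0,0],[-4.5,0,0],[-6,0,0],[-7.5,0,0],[-9,0,0],[-9,0,0],[-9,0,0]],"hand":[0,0,0,0,0,0,0,0]}';  python3 prof.py b; python3 - <<'E'
from fit import *
s=read_state();v=load('wrist');P=cloud(v);f=np.load('/tmp/pose.npz')['b'];L=loc(P.reshape(-1,3),s['position'][:2],f[2]).reshape(*v.d.shape,2)
for lat in ((-24,-14),(14,24)):
  print(lat,[(x,np.median(P[k][:,2]).round(1)) for x in range(-4,60,3) if (k:=(v.d>0)&(L[...,0]>x)&(L[...,0]<x+3)&(L[...,1]>lat[0])&(L[...,1]<lat[1])).sum()>5])
E
```

```text
clock: 30.42
position: [612.1, -179.8, 151.9]
ee_rot: [-0.696, 0.698, -0.122, -0.121]
contact_force: [1.0, 0.5, -5.5]
gripper_width: 17.7
grasp_force: 58.7
clock 30.425 TCP [ 612.1 -179.8  151.9] in b [-92.   71.9] toolpitch 19.8 yaw -90.18 F [ 1.   0.5 -5.5] tq [ 1.67 -0.08 -0.05]
surface pitch -9.03 z world at fwd 60/118/170 [99.6 90.3 82.1] 65 84
stub r 21.0 fwd/lat [[ 73.  -10.1]] frame [[-19.   61.7]]
(-24, -14) [(-4, np.float64(153.5)), (-1, np.float64(144.1)), (2, np.float64(134.2)), (5, np.float64(123.3)), (8, np.float64(112.5)), (11, np.float64(102.6)), (14, np.float64(101.2)), (17, np.float64(100.5)), (20, np.float64(100.7)), (23, np.float64(103.8)), (26, np.float64(103.1)), (29, np.float64(103.0)), (32, np.float64(102.3)), (35, np.float64(102.1)), (38, np.float64(101.9)), (41, np.float64(100.9)), (44, np.float64(100.7)), (47, np.float64(101.3)), (50, np.float64(103.6)), (53, np.float64(112.8)), (56, np.float64(117.1)), (59, np.float64(117.1))]
(14, 24) [(-4, np.float64(154.7)), (-1, np.float64(144.4)), (2, np.float64(134.5)), (5, np.float64(123.5)), (8, np.float64(112.4)), (11, np.float64(103.0)), (14, np.float64(101.6)), (17, np.float64(101.9)), (20, np.float64(104.8)), (23, np.float64(104.6)), (26, np.float64(104.1)), (29, np.float64(103.7)), (32, np.float64(103.4)), (35, np.float64(102.8)), (38, np.float64(102.3)), (41, np.float64(101.9)), (44, np.float64(101.4)), (47, np.float64(101.2)), (50, np.float64(100.5)), (53, np.float64(100.3)), (56, np.float64(99.9)), (59, np.float64(99.4))]
```

The droop grows with time, but foot A is over the box, so I'll set it down now: forward 2 cm, then down.

```bash
python3 -m creep '{"translation":[[0,-0.8,0],[0,-1.7,-0.2],[0,-2,-1],[0,-2,-2],[0,-2,-2.8],[0,-2,-3.5],[0,-2,-4.2],[0,-2,-4.8]],"delta_rot":[[0,0,0],[0,0,0],[0,0,0],[0,0,0],[0,0,0],[0,0,0],[0,0,0],[0,0,0]],"hand":[0,0,0,0,0,0,0,0]}';  python3 prof.py b; python3 - <<'E'
from fit import *
s=read_state();v=load('wrist');P=cloud(v);f=np.load('/tmp/pose.npz')['b'];L=loc(P.reshape(-1,3),f[:2],f[2]).reshape(*v.d.shape,2)
for y in (24,38,54,80,88,93): print(y,[(x,np.median(P[k][:,2]).round(0)) for x in range(-90,80,8) if (k:=(v.d>0)&(abs(L[...,0]-x)<3)&(abs(L[...,1]-y)<2)).sum()>2])
E
```

```text
clock: 31.48
position: [612.1, -200.0, 104.0]
ee_rot: [-0.696, 0.697, -0.123, -0.121]
contact_force: [0.1, -0.5, -2.0]
gripper_width: 17.8
grasp_force: 58.9
clock 31.475 TCP [ 612.1 -200.   104. ] in b [-71.8  72. ] toolpitch 19.9 yaw -90.16 F [ 0.1 -0.5 -2. ] tq [1.1  0.03 0.  ]
surface pitch -0.16 z world at fwd 60/118/170 [64.4 64.2 64.1] 54 96
stub r 21.0 fwd/lat [[ 70.2 -10.4]] frame [[-1.6 61.6]]
24 [(-90, np.float64(193.0)), (-82, np.float64(30.0)), (-74, np.float64(20.0)), (-66, np.float64(21.0)), (-58, np.float64(20.0)), (-50, np.float64(21.0)), (-42, np.float64(64.0)), (-34, np.float64(64.0)), (-26, np.float64(64.0)), (-18, np.float64(64.0)), (-10, np.float64(64.0)), (-2, np.float64(64.0)), (6, np.float64(64.0)), (14, np.float64(64.0)), (22, np.float64(64.0)), (30, np.float64(64.0)), (38, np.float64(65.0)), (46, np.float64(64.0)), (78, np.float64(55.0))]
38 [(-90, np.float64(188.0)), (-82, np.float64(68.0)), (-74, np.float64(61.0)), (-66, np.float64(58.0)), (-58, np.float64(58.0)), (-50, np.float64(60.0)), (-42, np.float64(64.0)), (-34, np.float64(64.0)), (-26, np.float64(6
[... 1655 characters left out ...]
t64(64.0)), (22, np.float64(64.0)), (30, np.float64(65.0)), (38, np.float64(64.0)), (46, np.float64(64.0)), (62, np.float64(41.0)), (70, np.float64(40.0)), (78, np.float64(58.0))]
93 [(-90, np.float64(200.0)), (-82, np.float64(153.0)), (-74, np.float64(107.0)), (-66, np.float64(82.0)), (-58, np.float64(56.0)), (-50, np.float64(64.0)), (-42, np.float64(64.0)), (-34, np.float64(64.0)), (-26, np.float64(64.0)), (-18, np.float64(64.0)), (-10, np.float64(64.0)), (-2, np.float64(64.0)), (6, np.float64(64.0)), (14, np.float64(64.0)), (22, np.float64(64.0)), (30, np.float64(65.0)), (38, np.float64(64.0)), (46, np.float64(64.0)), (62, np.float64(41.0)), (70, np.float64(40.0)), (78, np.float64(58.0))]
```

Foot A lies flat in the box at (-1.6, 61.6). I'll withdraw the slice and return to the mat to regrip.

```bash
python3 -m creep '{"translation":[[0,0,0],[0,0,0],[0,2,0],[0,5.5,0],[0,9.5,0],[0,13.5,0],[0,17,0],[0,19,0]],"delta_rot":[[-1.5,0,0],[-3,0,0],[-3,0,0],[-3,0,0],[-3,0,0],[-3,0,0],[-3,0,0],[-3,0,0]],"hand":[0,0,0,0,0,0,0,0]}'; python3 feet.py; 
python3 -m creep '{"translation":[[0,2,3],[0,5,6],[-1,9,8],[-3,14,8],[-5,19,8],[-7.5,24,8],[-10,29,8],[-12.5,34,8]],"delta_rot":[[0,0,0],[0,0,8],[0,0,17],[0,0,26],[0,0,35],[0,0,44],[0,0,53],[0,0,62]],"hand":[0,0,0,0,0,0,0,0]}'
python3 -m creep '{"translation":[[-2,4,0],[-4,8,0],[-4,8.5,0],[-4,8.5,0]],"delta_rot":[[0,0,9.5],[0,0,9.5],[0,0,9.5],[0,0,9.5]],"hand":[0,0,0,0]}'; python3 prof.py
```

```text
clock: 32.52
position: [612.4, -7.1, 104.4]
ee_rot: [-0.693, 0.693, -0.141, -0.138]
contact_force: [0.5, 0.1, -2.9]
gripper_width: 17.7
grasp_force: 58.8
scene g 108 stub-ish [  22. -101.] size [43. 41.] z 82.0
side g 79 stub-ish [  19.2 -107.2] size [42. 43.] z 81.3
clock: 33.62
position: [485.9, 330.4, 184.1]
ee_rot: [0.951, -0.237, 0.192, 0.047]
contact_force: [0.1, 0.7, -2.2]
gripper_width: 18.2
grasp_force: 59.1
clock: 34.12
position: [446.9, 414.1, 183.5]
ee_rot: [0.967, -0.159, 0.195, 0.032]
contact_force: [0.6, 0.3, -2.3]
gripper_width: 17.6
grasp_force: 59.2
clock 34.125 TCP [446.9 414.1 183.5] in g [-247.9 -126. ] toolpitch 22.8 yaw -18.71 F [ 0.6  0.3 -2.3] tq [0.32 1.21 0.01]
surface pitch -3.91 z world at fwd 60/118/170 [132.6 128.6 125. ] 42 42
```

```bash
python3 -m creep '{"translation":[[0,0,-3],[0,0,-6],[0,0,-9],[0,0,-11],[0,0,-12.2],[0,0,-12.7],[0,0,-12.7],[0,0,-12.7]],"delta_rot":[[-0.6,-1.8,0],[-1.3,-3.7,0],[-1.3,-3.7,0],[-1.3,-3.7,0],[-1.3,-3.7,0],[-1.3,-3.7,0],[-1.3,-3.7,0],[-1.3,-3.7,0]],"hand":[0,0,0,0,0,0,0,0]}'
python3 -m creep '{"translation":[[0,0,0],[0,0,0],[0,0,0],[0,0,0],[0,0,0],[0,0,0],[0,0,0],[0,0,0]],"delta_rot":[[0,0,0],[0,0,0],[0,0,0],[0,0,0],[1.6,4.6,0],[3.1,9.2,0],[4.6,13.6,0],[6,17.7,0]],"hand":[3,6,8.5,8.5,8.5,8.5,8.5,8.5]}'; cat > hd.py <<'E'
from fit import *
s=read_state(); v=grab('wrist'); T=R.from_quat(s['ee_rot']).as_matrix(); t=s['position']; a=np.arctan2(T[1,0],T[0,0]); print(t.round(1),'pitch',np.degrees(np.arcsin(T[2,0])).round(1),'yaw',np.degrees(a).round(2))
p=comp('wrist',80,95,300,600,330,560); c,_,ang=rect(p); print('handle',rect(p),np.median(p[:,2]))
l=loc(p,t[:2],np.radians(ang)); print('handle front fwd',np.percentile(l[:,0],99.5).round(1),'lat mid',((l[:,1].max()+l[:,1].min())/2).round(1))
P=cloud(v);L=loc(P.reshape(-1,3),t[:2],np.radians(ang)).reshape(*v.d.shape,2)
for lat in ((-24,-14),(14,24)): print(lat,[(x,np.median(P[k][:,2]).round(0)) for x in range(0,60,3) if (k:=(v.d>0)&(L[...,0]>x)&(L[...,0]<x+3)&(L[...,1]>lat[0])&(L[...,1]<lat[1])).sum()>5])
E
python3 hd.py
```

```text
clock: 35.17
position: [447.2, 415.3, 57.7]
ee_rot: [0.96, -0.158, 0.229, 0.036]
contact_force: [-0.0, 0.3, -2.6]
gripper_width: 17.5
grasp_force: 59.2
clock: 36.17
position: [446.4, 415.5, 57.1]
ee_rot: [0.984, -0.161, 0.068, 0.01]
contact_force: [0.3, 0.1, -0.4]
gripper_width: 85.0
grasp_force: 0.0
[446.4 415.5  57.1] pitch 7.9 yaw -18.63
handle (array([417.3, 427.5]), (41.0, 19.8), -18.54) 87.06154387334358
handle front fwd -11.3 lat mid 2.1
(-24, -14) [(0, np.float64(176.0)), (3, np.float64(46.0)), (6, np.float64(38.0)), (9, np.float64(31.0)), (12, np.float64(25.0)), (15, np.float64(18.0)), (18, np.float64(12.0)), (21, np.float64(8.0)), (24, np.float64(8.0)), (27, np.float64(8.0)), (30, np.float64(8.0)), (33, np.float64(8.0)), (36, np.float64(9.0)), (39, np.float64(9.0)), (42, np.float64(8.0)), (45, np.float64(8.0)), (48, np.float64(8.0)), (51, np.float64(8.0)), (54, np.float64(8.0)), (57, np.float64(8.0))]
(14, 24) [(0, np.float64(176.0)), (3, np.float64(47.0)), (6, np.float64(38.0)), (9, np.float64(31.0)), (12, np.float64(24.0)), (15, np.float64(18.0)), (18, np.float64(11.0)), (21, np.float64(8.0)), (24, np.float64(8.0)), (27, np.float64(8.0)), (30, np.float64(8.0)), (33, np.float64(8.0)), (36, np.float64(8.0)), (39, np.float64(8.0)), (42, np.float64(8.0)), (45, np.float64(8.0)), (48, np.float64(8.0)), (51, np.float64(8.0)), (54, np.float64(9.0)), (57, np.float64(8.0))]
```

```bash
python3 -m creep '{"translation":[[-0.7,0.35,0],[-1.45,0.7,0],[-1.45,0.7,-0.4],[-1.45,0.7,-0.8],[-1.3,0.65,-0.8],[-1.18,0.6,-0.8],[-1.18,0.6,-0.8]],"delta_rot":[[0,0,0],[0,0,0],[0,0,0],[0,0,0],[0,0,0],[0,0,0],[0,0,0]],"hand":[8.5,8.5,8.5,8.5,8.5,8.5,8.5]}'; python3 -m creep '{"translation":[[0,0,0],[0,0,0],[0,0,0],[0,0,0],[0,0,0],[0,0,0],[0,0,0],[0,0,0]],"delta_rot":[[0,0,0],[0,0,0],[0,0,0],[0,0,0],[0,0,0],[0,0,0],[0,0,0],[0,0,0]],"hand":[5,2.5,1,0,0,0,0,0]}'; python3 hd.py; python3 feet.py; cp /tmp/scene.npz /tmp/s2.npz
```

```text
clock: 37.1
position: [435.2, 421.0, 49.0]
ee_rot: [0.984, -0.162, 0.07, 0.01]
contact_force: [0.2, -0.0, -0.3]
gripper_width: 84.8
grasp_force: 0.0
clock: 38.1
position: [435.0, 421.1, 49.1]
ee_rot: [0.984, -0.162, 0.07, 0.01]
contact_force: [-1.6, -0.6, 4.1]
gripper_width: 17.9
grasp_force: 60.2
[435.  421.1  49.1] pitch 8.1 yaw -18.66
handle (array([415.8, 426.3]), (53.9, 24.4), -21.03) 87.04178939091373
handle front fwd 6.9 lat mid -2.0
(-24, -14) [(0, np.float64(158.0)), (3, np.float64(149.0)), (6, np.float64(64.0)), (9, np.float64(61.0)), (12, np.float64(54.0)), (15, np.float64(48.0)), (18, np.float64(41.0)), (21, np.float64(34.0)), (24, np.float64(28.0)), (27, np.float64(21.0)), (30, np.float64(15.0)), (33, np.float64(9.0)), (36, np.float64(8.0)), (39, np.float64(8.0)), (42, np.float64(8.0)), (45, np.float64(8.0)), (48, np.float64(8.0)), (51, np.float64(8.0)), (54, np.float64(8.0)), (57, np.float64(8.0))]
(14, 24) [(0, np.float64(155.0)), (3, np.float64(89.0)), (6, np.float64(64.0)), (9, np.float64(57.0)), (12, np.float64(50.0)), (15, np.float64(44.0)), (18, np.float64(38.0)), (21, np.float64(31.0)), (24, np.float64(24.0)), (27, np.float64(18.0)), (30, np.float64(11.0)), (33, np.float64(9.0)), (36, np.float64(8.0)), (39, np.float64(8.0)), (42, np.float64(8.0)), (45, np.float64(8.0)), (48, np.float64(8.0)), (51, np.float64(8.0)), (54, np.float64(8.0)), (57, np.float64(8.0))]
scene g 99 stub-ish [   8.9 -132.8] size [43. 43.] z 81.5
side g 80 stub-ish [   8.2 -135.5] size [40. 42.] z 80.9
side b 47 stub-ish [-5.8 58.8] size [43. 38.] z 81.1
```

Foot B has been knocked to about grate (9,-132). I'll lift the slice and re-measure it with the wrist camera.

```bash
python3 -m creep '{"translation":[[0,0,3],[0,0,8],[1,-2,12],[2,-5,15],[3,-8,18],[4.5,-11,20],[5.5,-14,22],[6.5,-17,22]],"delta_rot":[[0,0,0],[0,0,-8],[0,0,-18],[0,0,-28],[0,0,-38],[0,0,-48],[0,0,-58],[0,0,-68]],"hand":[0,0,0,0,0,0,0,0]}'; python3 -m creep '{"translation":[[0,0,0],[0,0,0],[0,0,0]],"delta_rot":[[0,0,-8.7],[0,0,-8.7],[0,0,-8.7]],"hand":[0,0,0]}'; python3 prof.py; python3 - <<'E'
from fit import *
g=np.load('/tmp/pose.npz')['g']
q=(350,475,80,240)
p=comp('wrist',62.3,67,*q); r=rect(p); s=comp('wrist',79,88,*q); c=rect(s); print(r,p[:,2].mean(),'stub',c,'loc',loc(np.array([r[0],c[0]]),g[:2],g[2]).round(1).tolist())
p,_=pts('wrist',58,61.6,300,800,20,300); print('grate recheck',fitbars(p,g,(-110,110),np.arange(-5,6)*36),g)
E
```

```text
clock: 39.25
position: [500.6, 250.7, 269.3]
ee_rot: [0.724, -0.687, 0.051, 0.046]
contact_force: [-0.2, 0.4, -3.5]
gripper_width: 18.1
grasp_force: 59.6
clock: 39.62
position: [499.7, 251.2, 268.0]
ee_rot: [-0.673, 0.737, -0.048, -0.052]
contact_force: [-0.3, -0.6, -1.6]
gripper_width: 17.9
grasp_force: 59.6
clock 39.625 TCP [499.7 251.2 268. ] in g [-90.5 -58.4] toolpitch 8.1 yaw -95.22 F [-0.3 -0.6 -1.6] tq [0.56 0.   0.01]
surface pitch -0.81 z world at fwd 60/118/170 [226.  225.2 224.4] 63 63
(array([412. , 158.9]), (100.1, 71.5), 88.46) 64.40253365426886 stub (array([417. , 159.1]), (41.1, 40.1), -8.71) loc [[9.5, -137.2], [8.8, -132.3]]
  resid 0.136 local x pct [-107.2    6.5  107.9] y [-182.8  183. ]
grate recheck [548.88261466 155.95255612  -1.66361434] [549.50505843 155.72770767  -1.66297924]
```

```bash
python3 -m creep '{"translation":[[-2,4,0],[-4,9,0],[-6,14,0],[-6.7,18,-3],[-6.7,20.5,-8],[-6.7,20.9,-12],[-6.7,20.9,-15],[-6.7,20.9,-15]],"delta_rot":[[0,0,0],[-0.8,0,0],[-0.8,0,0],[-0.8,0,0],[-0.8,0,0],[-0.8,0,0],[-0.8,0,0],[-0.8,0,0]],"hand":[0,0,0,0,0,0,0,0]}'; python3 -c "
from sl import *
report()"
```

```text
clock: 40.67
position: [431.4, 458.7, 115.9]
ee_rot: [-0.672, 0.736, -0.054, -0.059]
contact_force: [0.3, 0.0, -3.4]
gripper_width: 17.6
grasp_force: 59.6
TCP [431.4 458.7 115.9] in g [-290.8 -145.5] yaw [-180.     -9.22  -95.25] f [ 0.3  0.  -3.4]
55 1153 tine edges [-171.  -154.9] [-135.3 -119.2] mid -145.3 topz 75.5
85 1237 tine edges [-171.1 -154.8] [-135.5 -119. ] mid -145.1 topz 75.8
115 1295 tine edges [-170.6 -154.6] [-135. -119.] mid -144.8 topz 76.0
```

```bash
python3 -m creep '{"translation":[[0.07,0,-1.2],[0.07,0,-2.3],[0.07,0,-2.9],[0.07,0,-2.9],[-0.2,-2.5,-2.9],[-0.45,-5,-2.9],[-0.5,-6,-2.9],[-0.5,-6,-2.9]],"delta_rot":[[0,0,0],[0,0,0],[0,0,0],[0,0,0],[0,0,0],[0,0,0],[0,0,0],[0,0,0]],"hand":[0,0,0,0,0,0,0,0]}'; python3 -m creep '{"translation":[[-0.3,-3,0],[-0.6,-6,0],[-0.85,-9,0],[-1.1,-12,0],[-1.3,-14,0],[-1.36,-14.8,0],[-1.36,-14.8,0]],"delta_rot":[[0,0,0],[0,0,0],[0,0,0],[0,0,0],[0,0,0],[0,0,0],[0,0,0]],"hand":[0,0,0,0,0,0,0]}'; python3 prof.py
```

```text
clock: 41.72
position: [428.4, 400.2, 90.5]
ee_rot: [-0.671, 0.737, -0.053, -0.055]
contact_force: [0.4, 0.6, -3.2]
gripper_width: 18.0
grasp_force: 59.7
clock: 42.6
position: [414.9, 252.6, 90.1]
ee_rot: [-0.671, 0.737, -0.053, -0.055]
contact_force: [0.3, -0.2, -3.2]
gripper_width: 17.8
grasp_force: 59.6
clock 42.6 TCP [414.9 252.6  90.1] in g [ -84.1 -143. ] toolpitch 8.8 yaw -95.38 F [ 0.3 -0.2 -3.2] tq [ 0.67 -0.08  0.04]
surface pitch 0.0 z world at fwd 60/118/170 [64.3 64.3 64.3] 54 99
stub r 20.9 fwd/lat [[93.3 10.4]] frame [[   9.3 -132.7]]
```

```bash
python3 -m creep '{"translation":[[0,0,0.8],[0,0,1.2],[0,0,1.6],[0,0,2.3],[0,0,3.2],[0,-0.5,4.2],[0.1,-1.7,5],[0.3,-3.8,5.2]],"delta_rot":[[0,0,0],[0,0,0],[0,0,0],[0,0,0],[0,0,0],[0,0,0],[0,0,0],[0,0,0]],"hand":[0,0,0,0,0,0,0,0]}'; python3 -m creep '{"translation":[[0.4,-3.5,0],[0.9,-7.5,0],[1.5,-11.5,0],[2.1,-15.5,0],[2.7,-19.5,0],[3.3,-23.5,0],[3.9,-27.5,0],[4.4,-31,0]],"delta_rot":[[-0.5,0,0.7],[-1,0,1.4],[-1.5,0,2.1],[-2,0,2.8],[-2.5,0,3.5],[-3,0,4.2],[-3,0,5.2],[-3,0,5.2]],"hand":[0,0,0,0,0,0,0,0]}'; python3 -m creep '{"translation":[[0.2,-3,0],[0.4,-5.5,0],[0.6,-7.5,0],[0.6,-8.6,0],[0.6,-9,0],[0.6,-9,0]],"delta_rot":[[0,0,0],[0,0,0],[0,0,0],[0,0,0],[0,0,0],[0,0,0]],"hand":[0,0,0,0,0,0]}'; python3 prof.py b
```

```text
clock: 43.65
position: [417.7, 213.4, 142.7]
ee_rot: [-0.672, 0.737, -0.053, -0.055]
contact_force: [0.3, 0.6, -5.2]
gripper_width: 18.0
grasp_force: 59.4
clock: 44.65
position: [459.5, -98.7, 141.6]
ee_rot: [-0.702, 0.705, -0.074, -0.072]
contact_force: [0.3, 0.2, -5.3]
gripper_width: 17.9
grasp_force: 59.4
clock: 45.4
position: [466.9, -186.1, 141.8]
ee_rot: [-0.702, 0.704, -0.075, -0.071]
contact_force: [0.4, 0.0, -5.5]
gripper_width: 17.6
grasp_force: 59.4
clock 45.4 TCP [ 466.9 -186.1  141.8] in b [-85.4 -73.2] toolpitch 11.9 yaw -90.21 F [ 0.4  0.  -5.5] tq [1.14 0.02 0.01]
surface pitch 1.19 z world at fwd 60/118/170 [106.  107.2 108.3] 65 89
stub r 20.8 fwd/lat [[93.2 10.3]] frame [[  7.9 -63.1]]
```

Foot B arrived level. I'll shift back 8 mm and lower it.

```bash
python3 -m creep '{"translation":[[0.1,0.4,-0.5],[0.1,0.8,-1.3],[0.1,0.8,-2.3],[0.1,0.8,-3.2],[0.1,0.8,-4],[0.1,0.8,-4.7],[0.1,0.8,-5.4],[0.1,0.8,-5.4]],"delta_rot":[[0,0,0],[0.6,0,0],[1.2,0,0],[1.2,0,0],[1.2,0,0],[1.2,0,0],[1.2,0,0],[1.2,0,0]],"hand":[0,0,0,0,0,0,0,0]}'; python3 prof.py b; python3 - <<'E'
from fit import *
s=read_state();v=load('wrist');P=cloud(v);f=np.load('/tmp/pose.npz')['b'];L=loc(P.reshape(-1,3),f[:2],f[2]).reshape(*v.d.shape,2)
for y in (-94,-90,-86,-54,-50): print(y,[(x,np.median(P[k][:,2]).round(0)) for x in range(-80,82,6) if (k:=(v.d>0)&(abs(L[...,0]-x)<3)&(abs(L[...,1]-y)<2)).sum()>2])
E
```

```text
clock: 46.45
position: [468.1, -178.1, 87.6]
ee_rot: [-0.703, 0.705, -0.067, -0.064]
contact_force: [0.1, -1.1, -2.1]
gripper_width: 17.9
grasp_force: 59.6
clock 46.45 TCP [ 468.1 -178.1   87.6] in b [-93.3 -72. ] toolpitch 10.7 yaw -90.19 F [ 0.1 -1.1 -2.1] tq [ 0.63  0.06 -0.03]
surface pitch -0.11 z world at fwd 60/118/170 [64.4 64.3 64.2] 55 98
stub r 20.9 fwd/lat [[93.  10.5]] frame [[ -0.3 -61.6]]
-94 [(-80, np.float64(89.0)), (-74, np.float64(77.0)), (-68, np.float64(64.0)), (-62, np.float64(53.0)), (-56, np.float64(48.0)), (-50, np.float64(48.0)), (-44, np.float64(64.0)), (-38, np.float64(65.0)), (-32, np.float64(65.0)), (-26, np.float64(64.0)), (-20, np.float64(64.0)), (-14, np.float64(64.0)), (-8, np.float64(64.0)), (-2, np.float64(65.0)), (4, np.float64(64.0)), (10, np.float64(64.0)), (16, np.float64(64.0)), (22, np.float64(64.0)), (28, np.float64(64.0)), (34, np.float64(64.0)), (40, np.float64(64.0))]
-90 [(-80, np.float64(89.0)), (-74, np.float64(76.0)), (-68, np.float64(64.0)), (-62, np.float64(52.0)), (-56, np.float64(48.0)), (-50, np.float64(48.0)), (-44, np.float64(6
[... 1182 characters left out ...]
oat64(83.0)), (-2, np.float64(83.0)), (4, np.float64(83.0)), (10, np.float64(83.0)), (16, np.float64(83.0)), (28, np.float64(64.0)), (34, np.float64(64.0)), (40, np.float64(64.0))]
-50 [(-80, np.float64(88.0)), (-74, np.float64(76.0)), (-68, np.float64(64.0)), (-62, np.float64(52.0)), (-56, np.float64(48.0)), (-50, np.float64(64.0)), (-44, np.float64(64.0)), (-38, np.float64(64.0)), (-32, np.float64(64.0)), (-26, np.float64(64.0)), (-20, np.float64(67.0)), (-14, np.float64(82.0)), (-8, np.float64(83.0)), (-2, np.float64(83.0)), (4, np.float64(83.0)), (10, np.float64(83.0)), (16, np.float64(82.0)), (22, np.float64(64.0)), (28, np.float64(65.0)), (34, np.float64(64.0)), (40, np.float64(64.0))]
```

```bash
python3 -m creep '{"translation":[[0,1.5,0],[0,4.5,0],[0,8.5,0],[0,12.5,0],[0,16,0],[0,18,2],[2,18,8],[4,18,14]],"delta_rot":[[0,0,0],[0,0,0],[0,0,0],[0,0,0],[0,0,0],[0,0,0],[0,0,0],[0,0,0]],"hand":[0,0,0,0,0,0,0,0]}'; cat > bx.py <<'E'
from fit import *
grab('wrist'); b=np.load('/tmp/pose.npz')['b']
for q in ((550,700,-350,-190),(380,535,-350,-190)):
    try:
        p=comp('wrist',62.3,67,*q); s=comp('wrist',78,88,*q); print(rect(p),p[:,2].mean().round(1),np.ptp(p[:,2]).round(1),'stub',rect(s)[:2],'loc',loc(np.array([rect(p)[0],rect(s)[0]]),b[:2],b[2]).round(1).tolist())
    except Exception as e: print(e)
E
python3 bx.py; python3 feet.py
```

```text
clock: 47.5
position: [508.1, 3.3, 228.5]
ee_rot: [-0.704, 0.704, -0.068, -0.063]
contact_force: [2.2, -0.3, -3.6]
gripper_width: 18.4
grasp_force: 59.4
attempt to get argmax of an empty sequence
attempt to get argmax of an empty sequence
side b 54 stub-ish [ -4.5 -64.2] size [44. 40.] z 80.6
```

```bash
python3 -m creep '{"translation":[[1,-4,3],[2,-8,6],[3,-11,8],[3,-12,8]],"delta_rot":[[2.5,0,0],[5,0,0],[7.5,0,0],[10,0,0]],"hand":[0,0,0,0]}'; python3 bx.py
```

```text
clock: 48.15
position: [537.8, -118.9, 306.4]
ee_rot: [-0.705, 0.709, -0.005, -0.002]
contact_force: [-0.1, 0.1, -3.9]
gripper_width: 18.2
grasp_force: 59.3
(array([ 612.8, -261.2]), (85.7, 59.8), 89.57) 64.3 4.6 stub (array([ 601.6, -270. ]), (42.0, 39.8)) loc [[-10.6, 72.9], [-1.8, 61.7]]
(array([ 462.4, -262.6]), (82.5, 54.9), -88.28) 64.4 4.7 stub (array([ 474.7, -270.8]), (40.8, 35.2)) loc [[-8.8, -77.5], [-0.6, -65.2]]
```

Both feet are flat in the box at x about -1, y +62 and -65. Now the slice goes back to its mat.

```bash
python3 -m creep '{"translation":[[-1,5,0],[-2,11,0],[-3,17,0],[-4,23,0],[-5,29,0],[-6.5,35,0],[-8,41,0],[-9.3,47,-3]],"delta_rot":[[0,0,9],[0,0,18],[0,0,27],[0,0,36],[0,0,45],[0,0,54],[0,0,63],[0,0,72.4]],"hand":[0,0,0,0,0,0,0,0]}'; python3 -m creep '{"translation":[[0,3,-3],[0,5.8,-6],[0,5.8,-9],[0,5.8,-12],[0,5.8,-15],[0,5.8,-17],[0,5.8,-17],[0,5.8,-17]],"delta_rot":[[-1,-3.2,0],[-2,-6.4,0],[-3,-9.5,0],[-3,-9.5,0],[-3,-9.5,0],[-3,-9.5,0],[-3,-9.5,0],[-3,-9.5,0]],"hand":[0,0,0,0,0,0,0,0]}'; python3 prof.py
```

```text
clock: 49.2
position: [444.7, 349.6, 279.3]
ee_rot: [0.988, -0.151, 0.007, -0.003]
contact_force: [0.4, 1.2, -4.2]
gripper_width: 18.0
grasp_force: 59.3
clock: 50.2
position: [445.7, 405.2, 109.3]
ee_rot: [0.984, -0.153, 0.092, 0.011]
contact_force: [-0.5, -0.1, -3.9]
gripper_width: 18.0
grasp_force: 59.3
clock 50.2 TCP [445.7 405.2 109.3] in g [-238.9 -126.3] toolpitch 10.6 yaw -17.76 F [-0.5 -0.1 -3.9] tq [0.21 0.62 0.06]
surface pitch 0.4 z world at fwd 60/118/170 [68.4 68.8 69.2] 62 62
```

```bash
python3 -m creep '{"translation":[[0,0.4,-2],[0,0.4,-4],[0,0.4,-5.3],[0,0.4,-5.9],[0,0.4,-5.9]],"delta_rot":[[0,0,0],[0,0,0],[0,0,0],[0,0,0],[0,0,0]],"hand":[0,0,0,0,0]}'; python3 -m creep '{"translation":[[0,0,0],[0,0,0],[0,0,0],[0,0,0],[0,0,0],[0,0,3],[0,0,8],[0,0,14]],"delta_rot":[[0,0,0],[0,0,0],[0,0,0],[0,0,0],[0,0,0],[0,0,0],[0,0,0],[0,0,0]],"hand":[3,6,8.5,8.5,8.5,8.5,8.5,8.5]}'; python3 -m creep '{"translation":[[-1,0,5],[-1,0,5],[-1,0,5]],"delta_rot":[[3,10.2,0],[3,10.2,0],[3,10.2,0]],"hand":[8.5,8.5,8.5]}'; python3 - <<'E'
from fit import *
s=read_state(); print(s['position'],s['gripper_width']); grab('wrist')
p=comp('wrist',80,95,300,600,330,560); r=rect(p); print('handle',r,np.median(p[:,2])); q=loc(np.array([r[0]]),np.array([470.8,401.3]),np.radians(-17.55)); print('handle centre in mat',q)
p=comp('wrist',6.6,12,400,700,280,560); print('tine',rect(p),p[:,2].mean())
E
```

```text
clock: 50.88
position: [446.2, 409.1, 50.4]
ee_rot: [0.984, -0.154, 0.092, 0.011]
contact_force: [0.5, -0.3, -2.2]
gripper_width: 18.1
grasp_force: 59.3
clock: 51.88
position: [445.5, 408.2, 190.5]
ee_rot: [0.984, -0.154, 0.091, 0.013]
contact_force: [0.8, 0.9, 0.5]
gripper_width: 85.2
grasp_force: 0.0
clock: 52.25
position: [436.0, 408.3, 239.6]
ee_rot: [0.988, -0.155, -0.0, -0.0]
contact_force: [-0.2, 0.1, -0.9]
gripper_width: 85.0
grasp_force: 0.0
[436.00255048 408.34541892 239.55402416] 84.99827500786816
handle (array([392.5, 428.2]), (113.2, 19.9), -17.63) 87.05944414020848
handle centre in mat [[-82.76683282   2.03749497]]
tine (array([531.5, 364.1]), (129.0, 17.0), -18.06) 8.361144701978255
```

Slice stands on the mat (origin about mat x 75, y 2). Next I measure the lid handle and the spray can from above the box.

```bash
python3 -m creep '{"translation":[[0,0,5],[1,-3,10],[3,-8,14],[5,-14,16],[7,-20,16],[9,-26,16],[10,-32,16],[10,-38,16]],"delta_rot":[[0,0,0],[0,0,-9],[0,0,-18],[0,0,-27],[0,0,-36],[0,0,-45],[0,0,-54],[0,0,-63]],"hand":[4,0,0,0,0,0,0,0]}'; python3 -m creep '{"translation":[[0,-6,0],[0,-12,0],[0,-18,0],[0,-24,0],[0,-30,0],[0,-35,0],[0,-35,0],[0,-35,0]],"delta_rot":[[0,0,-9.2],[0,0,-9.2],[0,0,-9.2],[0,0,-9.2],[0,0,-9.2],[0,0,-9.2],[0,0,-9.2],[0,0,-9.2]],"hand":[0,0,0,0,0,0,0,0]}'; python3 w.py wlid 1; python3 - <<'E'
from fit import *
b=np.load('/tmp/pose.npz')['b']; s=read_state(); print(s['position'].round(1),s['joints'].round(2))
v=load('wlid');P=cloud(v);L=loc(P.reshape(-1,3),b[:2],b[2]).reshape(*v.d.shape,2)
m=(v.d>0)&(P[...,2]>225)&(P[...,2]<330)&(L[...,0]>0)&(L[...,0]<220)&(abs(L[...,1])<200)
X=L[...,0][m];Z=P[...,2][m];Y=L[...,1][m]
for x in range(20,200,8):
    k=(X>=x)&(X<x+8)
    if k.sum()>20: print(x,k.sum(),'z',np.percentile(Z[k],[5,50,95]).round(1),'y',np.percentile(Y[k],[2,98]).round(0))
v=load('scene');P=cloud(v); m=(v.d>0)&(P[...,2]>170)&(P[...,2]<205)&(P[...,0]>150)&(P[...,0]<450)&(P[...,1]<-250)&(P[...,1]>-700)
print('can',P[m].mean(0),m.sum())
E
```

```text
clock: 53.3
position: [535.5, 32.1, 397.2]
ee_rot: [0.76, -0.65, -0.001, 0.002]
contact_force: [1.5, 0.4, 0.2]
gripper_width: -0.1
grasp_force: 0.0
clock: 54.3
position: [535.7, -315.8, 398.1]
ee_rot: [0.707, -0.707, -0.001, 0.0]
contact_force: [0.3, 0.6, 0.1]
gripper_width: 0.1
grasp_force: 0.0
[ 535.8 -315.3  398.9] [-0.27  0.33  0.39 -0.   -1.64  0.27]
68 3598 z [297.5 298.6 299.8] y [-182.  183.]
76 4247 z [296.7 297.9 299.2] y [-182.  182.]
84 4444 z [295.9 297.1 298.3] y [-182.  182.]
92 4521 z [295.  296.3 297.5] y [-182.  182.]
100 4584 z [294.2 295.4 296.6] y [-182.  182.]
108 4621 z [293.4 294.6 295.9] y [-182.  182.]
116 4686 z [292.5 293.8 295. ] y [-182.  182.]
124 1735 z [265.5 293.1 294.3] y [-182.  180.]
132 251 z [260.6 263.9 265.6] y [-65.  64.]
140 257 z [259.3 263.1 265. ] y [-65.  65.]
148 262 z [259.2 262.3 264. ] y [-65.  64.]
156 981 z [257.  260.5 262.7] y [-64.  63.]
164 1225 z [259.1 261.2 262.7] y [-62.  62.]
can [ 364.8557991  -495.97115937  186.86934155] 750
```

View pics/wlid.png

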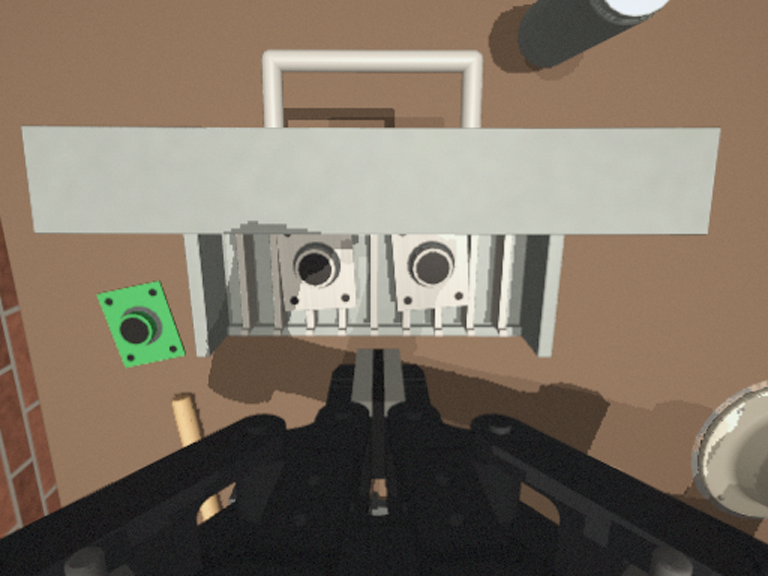

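The handle bar is at (375,62) above the skirt (375,180) and both feet are in the box below. Lid angle is about 1.67; bar centre is at world (540,-437,256). I'll go behind the bar and push.

```bash
python3 -m creep '{"translation":[[0,-5,0],[0,-10,0],[0.4,-15.3,0],[0.4,-15.3,-5],[0.4,-15.3,-10],[0.4,-15.3,-14],[0.4,-15.3,-16],[0.4,-15.3,-16]],"delta_rot":[[0,0,0],[0,0,0],[0,0,0],[0,0,0],[0,0,0],[0,0,0],[0,0,0],[0,0,0]],"hand":[0,0,0,0,0,0,0,0]}'; python3 -m creep '{"translation":[[0,1.4,0],[0,4.2,0.9],[0,7.6,1.4],[0,11.1,1.3],[0,14.4,0.4],[0,16.8,-0.6],[0,19,-2],[0,19,-2]],"delta_rot":[[0,0,0],[0,0,0],[0,0,0],[0,0,0],[0,0,0],[0,0,0],[0,0,0],[0,0,0]],"hand":[0,0,0,0,0,0,0,0]}'; python3 - <<'E'
from fit import *
b=np.load('/tmp/pose.npz')['b']; s=read_state(); print(s['position'].round(1),loc(s['position'][None],b[:2],b[2]).round(1),s['contact_force'])
for n in ('scene','side'):
    v=grab(n);P=cloud(v);L=loc(P.reshape(-1,3),b[:2],b[2]).reshape(*v.d.shape,2)
    m=(v.d>0)&(P[...,2]>100)&(P[...,2]<300)&(L[...,0]<130)&(L[...,0]>-160)&(abs(L[...,1])>75)&(abs(L[...,1])<185)
    X=L[...,0][m];Z=P[...,2][m]
    print(n,[(x,np.percentile(Z[k],[10,50,90]).round(0).tolist()) for x in range(-160,120,20) if (k:=(X>=x)&(X<x+20)).sum()>15])
E
```

```text
clock: 55.35
position: [539.8, -467.1, 238.1]
ee_rot: [0.708, -0.706, -0.002, -0.0]
contact_force: [0.2, -0.2, 0.6]
gripper_width: -0.2
grasp_force: 0.0
clock: 56.35
position: [540.7, -277.7, 222.8]
ee_rot: [0.708, -0.706, 0.002, -0.002]
contact_force: [-0.6, -0.6, -0.4]
gripper_width: 0.1
grasp_force: 0.0
[ 540.7 -277.7  222.8] [[6.1 0.8]] [-0.59283468 -0.62725801 -0.35487751]
scene [(-60, [231.0, 237.0, 242.0]), (-40, [245.0, 251.0, 257.0]), (-20, [247.0, 256.0, 262.0]), (0, [221.0, 232.0, 243.0]), (20, [194.0, 204.0, 215.0]), (40, [167.0, 178.0, 188.0]), (60, [140.0, 151.0, 162.0]), (80, [113.0, 124.0, 135.0]), (100, [105.0, 108.0, 112.0])]
side [(-80, [228.0, 230.0, 234.0]), (-60, [230.0, 236.0, 244.0]), (-40, [243.0, 251.0, 258.0]), (-20, [255.0, 259.0, 262.0])]
```

```bash
python3 - <<'E'
from h import *
a=load('scene').im[170:370,80:320,::-1]; c=grab('wrist').im[:,:,::-1]
a=cv2.resize(a,(480,400),interpolation=cv2.INTER_CUBIC); c=cv2.resize(c,(320,240)); o=np.zeros((400,800,3),np.uint8); o[:,:480]=a;o[:240,480:]=c
cv2.imwrite('pics/lidnow.png',o)
E
```

```text
(no output)
```

View pics/lidnow.png

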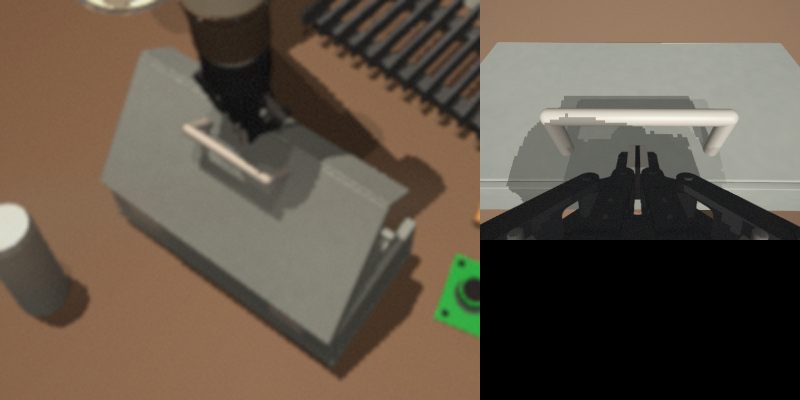

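The fingers slipped under the bar and now stand in front of it, with the lid at about 0.94 rad. I'll go over and behind the bar again with deeper engagement.

```bash
python3 -m creep '{"translation":[[0,0,4],[0,0,8],[0,-3,8.5],[0,-6.9,8.5],[0,-6.9,5],[0,-6.9,2],[0,-6.9,0.8],[0,-6.9,0.8]],"delta_rot":[[0,0,0],[0,0,0],[0,0,0],[0,0,0],[0,0,0],[0,0,0],[0,0,0],[0,0,0]],"hand":[0,0,0,0,0,0,0,0]}'; python3 -m creep '{"translation":[[0,1.3,0],[0,2.5,-0.4],[0,3.7,-0.9],[0,4.8,-1.5],[0,5.9,-2.2],[0,6.9,-3]],"delta_rot":[[0,0,0],[0,0,0],[0,0,0],[0,0,0],[0,0,0],[0,0,0]],"hand":[0,0,0,0,0,0]}'; cat > lid.py <<'E'
from fit import *
b=np.load('/tmp/pose.npz')['b']; s=read_state(); print(s['position'].round(1),loc(s['position'][None],b[:2],b[2]).round(1),s['contact_force'].round(1))
v=grab('scene');P=cloud(v);L=loc(P.reshape(-1,3),b[:2],b[2]).reshape(*v.d.shape,2)
m=(v.d>0)&(P[...,2]>100)&(P[...,2]<300)&(L[...,0]<90)&(L[...,0]>-95)&(abs(L[...,1])>80)&(abs(L[...,1])<180)
X=L[...,0][m];Z=P[...,2][m]
pr=[(x+5,np.median(Z[k])) for x in range(-120,90,10) if (k:=(X>=x)&(X<x+10)).sum()>15]; pr=np.array(pr); i=pr[:,1].argmax(); q=pr[i+1:] if len(pr)-i>3 else pr; p=np.polyfit(q[:,0],q[:,1],1); th=np.arctan(-p[0]); c,sn=np.cos(th),np.sin(th)
print(pr.round(0).tolist()); print('theta',th.round(3),'bar bx,z',(95-165*c+55*sn).round(1),(97+165*sn+55*c).round(1))
E
python3 lid.py
```

```text
clock: 57.5
position: [539.7, -348.5, 227.6]
ee_rot: [0.707, -0.707, -0.0, -0.0]
contact_force: [-0.1, 0.8, 0.7]
gripper_width: 0.0
grasp_force: 0.0
clock: 58.25
position: [541.5, -280.3, 201.3]
ee_rot: [0.708, -0.707, 0.004, -0.001]
contact_force: [0.5, -5.3, 4.0]
gripper_width: 0.2
grasp_force: 2.8
[ 541.5 -280.3  201.3] [[8.7 1.6]] [ 0.5 -5.3  4. ]
[[-85.0, 186.0], [-75.0, 201.0], [-65.0, 217.0], [-55.0, 216.0], [-45.0, 209.0], [-35.0, 201.0], [-25.0, 195.0], [-15.0, 188.0], [-5.0, 181.0], [5.0, 174.0], [15.0, 167.0], [25.0, 160.0], [35.0, 153.0], [45.0, 146.0], [55.0, 139.0], [65.0, 132.0], [75.0, 126.0], [85.0, 119.0]]
theta 0.606 bar bx,z -9.3 236.2
```

```bash
python3 -m creep '{"translation":[[0,-1.2,0],[0,-1.5,2.5],[0,-1.5,5],[0,0,5.2],[0,1.5,5.2],[0,1.5,4.9],[0,1.5,4.9]],"delta_rot":[[0,0,0],[0,0,0],[0,0,0],[0,0,0],[0,0,0],[0,0,0],[0,0,0]],"hand":[0,0,0,0,0,0,0]}'; python3 -m creep '{"translation":[[0,0.5,-0.7],[0,1.2,-1.6],[0,2.1,-2.8],[0,2.9,-3.8],[0,3.7,-4.8],[0,4.4,-5.9],[0,4.4,-5.9]],"delta_rot":[[0,0,0],[0,0,0],[0,0,0],[0,0,0],[0,0,0],[0,0,0],[0,0,0]],"hand":[0,0,0,0,0,0,0]}'; python3 lid.py
```

```text
clock: 59.18
position: [539.4, -263.7, 245.8]
ee_rot: [0.707, -0.707, -0.001, -0.0]
contact_force: [-0.5, 0.4, 0.0]
gripper_width: 0.0
grasp_force: 0.0
clock: 60.05
position: [539.8, -219.6, 187.5]
ee_rot: [0.708, -0.707, 0.0, -0.0]
contact_force: [-0.2, 0.1, 0.7]
gripper_width: 0.3
grasp_force: 0.0
[ 539.8 -219.6  187.5] [[-52.   -0.3]] [-0.2  0.1  0.7]
[[-95.0, 174.0], [-85.0, 186.0], [-75.0, 200.0], [-65.0, 214.0], [-55.0, 210.0], [-45.0, 204.0], [-35.0, 197.0], [-25.0, 190.0], [-15.0, 184.0], [-5.0, 177.0], [5.0, 170.0], [15.0, 164.0], [25.0, 157.0], [35.0, 151.0], [45.0, 144.0], [55.0, 137.0], [65.0, 131.0], [75.0, 125.0], [85.0, 118.0]]
theta 0.582 bar bx,z -12.5 233.7
```

The tip slid over the bar. I'll grasp the round bar instead: fingers turned 90° so they close across it and the bar can rotate in the pads.

```bash
python3 -m creep '{"translation":[[0,1,4],[0,1,8],[0,0,11.5],[0,-2,11.5],[0,-3.95,11.5],[0,-3.95,11.5],[0,-3.95,11.5],[0,-3.95,11.5]],"delta_rot":[[0,0,0],[0,0,10],[0,0,20],[0,0,30],[0,0,40],[0,0,50],[0,0,60],[0,0,70]],"hand":[0,0,3,3,3,3,3,3]}'; python3 -m creep '{"translation":[[0,0,0],[0,0,0],[0,0,0],[0,0,0]],"delta_rot":[[0,0,10],[0,0,20],[0,0,20],[0,0,20]],"hand":[3,3,3,3]}'; python3 lid.py; python3 - <<'E'
from fit import *
b=np.load('/tmp/pose.npz')['b']; v=grab('wrist');P=cloud(v);L=loc(P.reshape(-1,3),b[:2],b[2]).reshape(*v.d.shape,2)
m=(v.d>0)&(P[...,2]>225)&(P[...,2]<255)&(abs(L[...,1])<75)&(abs(L[...,0]+12)<40)
print('bar',m.sum(),np.percentile(L[m],[2,50,98],axis=0).round(1).tolist(),'top z',np.percentile(P[m][:,2],95).round(1))
save(v,'wbar.png',s=1.2)
E
```

```text
clock: 61.1
position: [539.8, -260.1, 303.2]
ee_rot: [0.985, -0.171, 0.0, -0.001]
contact_force: [-0.9, -1.0, -0.4]
gripper_width: 30.1
grasp_force: 0.0
clock: 61.6
position: [539.9, -259.9, 303.2]
ee_rot: [1.0, -0.001, -0.0, -0.001]
contact_force: [-0.7, -0.2, -0.7]
gripper_width: 29.9
grasp_force: 0.0
[ 539.9 -259.9  303.2] [[-11.7  -0.1]] [-0.7 -0.2 -0.7]
[[-85.0, 185.0], [-75.0, 200.0], [-65.0, 214.0], [-55.0, 210.0], [-45.0, 204.0], [-35.0, 197.0], [-25.0, 190.0], [-15.0, 184.0], [-5.0, 177.0], [5.0, 170.0], [15.0, 164.0], [25.0, 157.0], [35.0, 151.0], [45.0, 144.0], [55.0, 138.0], [65.0, 131.0], [75.0, 125.0], [85.0, 118.0]]
theta 0.582 bar bx,z -12.6 233.7
bar 2673 [[-23.3, -60.3], [-13.5, 8.5], [-7.2, 63.8]] top z 240.8
```

```bash
python3 -m creep '{"translation":[[0,0.1,-3],[0,0.1,-6],[0,0.1,-8],[0,0.1,-8.5],[0,0.1,-8.5],[0,0.1,-8.5],[0,0.1,-8.5],[0,0.1,-8.5]],"delta_rot":[[0,0,0],[0,0,0],[0,0,0],[0,0,0],[0,0,0],[0,0,0],[0,0,0],[0,0,0]],"hand":[3,3,3,3,2,1,0,0]}'; python3 lid.py
```

```text
clock: 62.7
position: [540.1, -258.7, 218.6]
ee_rot: [1.0, 0.0, 0.0, -0.001]
contact_force: [-0.5, 0.0, -0.1]
gripper_width: -0.2
grasp_force: 0.0
[ 540.1 -258.7  218.6] [[-12.9   0.2]] [-0.5  0.  -0.1]
[[-85.0, 185.0], [-75.0, 200.0], [-65.0, 214.0], [-55.0, 210.0], [-45.0, 204.0], [-35.0, 197.0], [-25.0, 190.0], [-15.0, 184.0], [-5.0, 177.0], [5.0, 171.0], [15.0, 164.0], [25.0, 157.0], [35.0, 151.0], [45.0, 144.0], [55.0, 138.0], [65.0, 131.0], [75.0, 125.0], [85.0, 118.0]]
theta 0.582 bar bx,z -12.6 233.7
```

```bash
python3 - <<'E'
from h import *
a=load('scene').im[190:330,110:270,::-1]; c=grab('wrist').im[:,:,::-1]; d=grab('side').im[80:220,200:360,::-1]
o=np.zeros((600,800,3),np.uint8); o[:350,:400]=cv2.resize(a,(400,350),interpolation=cv2.INTER_CUBIC); o[:350,400:]=cv2.resize(d,(400,350),interpolation=cv2.INTER_CUBIC); o[350:,:333]=cv2.resize(c,(333,250)); cv2.imwrite('pics/grip.png',o)
E
```

```text
(no output)
```

View pics/grip.png

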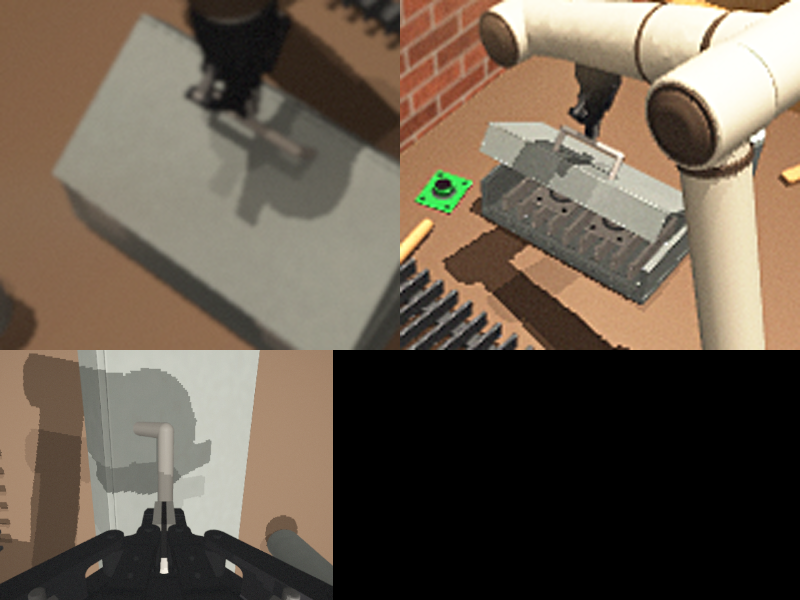

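```bash
python3 -m creep '{"translation":[[0,0,0],[0,0,0],[0,0,0],[0,0,0]],"delta_rot":[[0,0,0],[0,0,0],[0,0,0],[0,0,0]],"hand":[0,0,0,0]}';  python3 -m creep '{"translation":[[0,0.3,-0.3],[0,0.6,-0.6],[0,0.6,-0.6]],"delta_rot":[[0,0,0],[0,0,0],[0,0,0]],"hand":[0,0,0]}'; python3 lid.py; python3 - <<'E'
from fit import *
b=np.load('/tmp/pose.npz')['b']; s=read_state(); v=grab('wrist');P=cloud(v);L=loc(P.reshape(-1,3),b[:2],b[2]).reshape(*v.d.shape,2)
for y in range(-70,72,10):
    k=(v.d>0)&(abs(L[...,1]-y)<3)&(abs(L[...,0]+14)<30)&(P[...,2]>218)&(P[...,2]<300)
    if k.sum()>5: print(y,k.sum(),'bx',np.percentile(L[k][:,0],[5,50,95]).round(1),'z',np.percentile(P[k][:,2],[5,50,95]).round(1))
E
```

```text
clock: 63.35
position: [539.9, -258.7, 218.0]
ee_rot: [1.0, 0.0, -0.0, -0.001]
contact_force: [0.0, 0.0, -0.3]
gripper_width: 0.2
grasp_force: 0.0
clock: 63.72
position: [539.9, -252.4, 212.0]
ee_rot: [1.0, 0.0, -0.0, -0.001]
contact_force: [0.3, -0.3, -0.7]
gripper_width: 0.2
grasp_force: 0.0
[ 539.9 -252.4  212. ] [[-19.2  -0.1]] [ 0.3 -0.3 -0.7]
[[-95.0, 174.0], [-85.0, 185.0], [-75.0, 200.0], [-65.0, 214.0], [-55.0, 210.0], [-45.0, 204.0], [-35.0, 197.0], [-25.0, 190.0], [-15.0, 184.0], [-5.0, 177.0], [5.0, 171.0], [15.0, 164.0], [25.0, 157.0], [35.0, 151.0], [45.0, 144.0], [55.0, 138.0], [65.0, 131.0], [75.0, 124.0], [85.0, 118.0]]
theta 0.582 bar bx,z -12.7 233.6
-60 64 bx [-23.2 -21.5 -19.2] z [228.5 231.3 234.7]
-50 33 bx [-18.7 -18.2 -17.1] z [234.5 237.1 238.8]
-10 444 bx [-23.1   8.2  15.4] z [277.7 293.1 299.4]
0 752 bx [-43.2 -16.8   9.5] z [277.6 296.1 297.8]
10 6371 bx [-41.3 -17.   10.2] z [247.3 288.2 298.4]
20 299 bx [-18.1 -12.9  -7.5] z [235.9 239.3 240.9]
30 308 bx [-18.1 -13.   -7.7] z [236.  239.4 240.9]
40 328 bx [-18.2 -12.8  -7.5] z [235.4 239.3 240.7]
50 352 bx [-18.2 -13.   -7.8] z [236.1 239.3 240.7]
60 660 bx [-28.7 -17.4  -8.1] z [220.1 236.7 240.4]
```

```bash
python3 - <<'E'
from h import *
c=load('wrist').im[150:330,170:340,::-1]; a=load('scene').im[200:290,150:240,::-1]
o=np.hstack([cv2.resize(c,(500,530),interpolation=cv2.INTER_CUBIC),cv2.resize(a,(300,530*1),interpolation=cv2.INTER_CUBIC)])
cv2.imwrite('pics/zoom.png',o)
E
```

View pics/zoom.png

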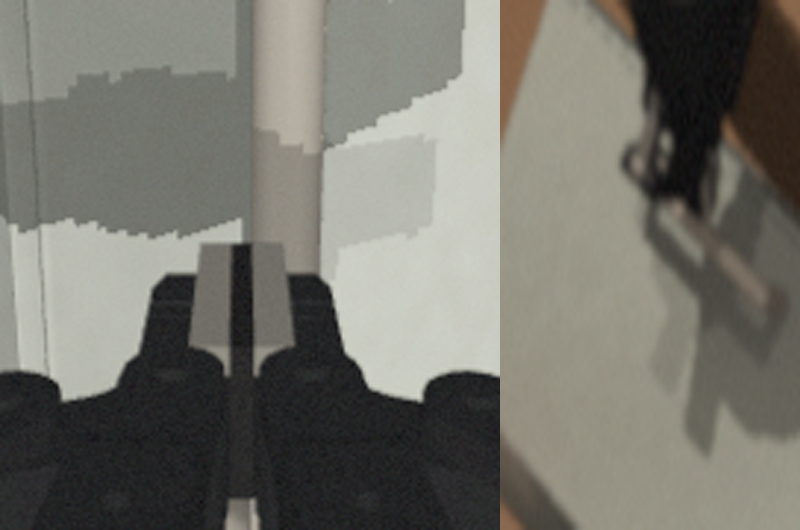

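The fingers do not engage the bar, so I'll press on the panel itself, in front of the bar near the free edge, following its arc down.

```bash
python3 -m creep '{"translation":[[0,0,3],[0,0,5],[0,2,5],[0,3.5,5],[0,3.5,2.5],[0,3.5,0.2],[0,3.5,0.2]],"delta_rot":[[0,0,0],[0,0,0],[0,0,0],[0,0,0],[0,0,0],[0,0,0],[0,0,0]],"hand":[0,0,0,0,0,0,0]}'; python3 -m creep '{"translation":[[0,0.4,-0.8],[0,0.8,-1.6],[0,1.2,-2.4],[0,1.76,-3.4],[0,2.2,-4.5],[0,2.2,-4.5]],"delta_rot":[[0,0,0],[0,0,0],[0,0,0],[0,0,0],[0,0,0],[0,0,0]],"hand":[0,0,0,0,0,0]}'; python3 lid.py
```

```text
clock: 64.7
position: [538.2, -216.3, 211.2]
ee_rot: [1.0, 0.001, -0.003, -0.001]
contact_force: [0.0, 1.0, 0.3]
gripper_width: -0.2
grasp_force: 0.0
clock: 65.45
position: [540.6, -194.5, 169.8]
ee_rot: [1.0, 0.001, 0.001, -0.001]
contact_force: [-0.2, 1.8, 2.3]
gripper_width: 0.2
grasp_force: 1.2
[ 540.6 -194.5  169.8] [[-77.1   0.5]] [-0.2  1.8  2.3]
[[-75.0, 196.0], [-65.0, 192.0], [-55.0, 187.0], [-45.0, 182.0], [-35.0, 177.0], [-25.0, 171.0], [-15.0, 166.0], [-5.0, 161.0], [5.0, 157.0], [15.0, 151.0], [25.0, 146.0], [35.0, 141.0], [45.0, 136.0], [55.0, 131.0], [65.0, 126.0], [75.0, 121.0], [85.0, 116.0]]
theta 0.471 bar bx,z -27.1 220.9
```

```bash
python3 - <<'E'
from fit import *
s=read_state(); v=grab('wrist');P=cloud(v);T=R.from_quat(s['ee_rot']).as_matrix();Q=(P-s['position'])@T
m=(v.d>0)&(v.im.max(2)<200)&(abs(Q[...,1])<20)&(abs(Q[...,0])<25)&(Q[...,2]<-5)&(Q[...,2]>-120)
q=Q[m]; print(m.sum())
for z in range(-100,0,6):
    k=(q[:,2]>=z)&(q[:,2]<z+6)
    if k.sum()>3: print(z,k.sum(),'x',np.percentile(q[k,0],[2,98]).round(1),'y',np.percentile(q[k,1],[2,98]).round(1))
E
```

```text
18843
-100 1392 x [ 7.2 18. ] y [-16.6  14.6]
-94 237 x [ 2.5 17.1] y [-15.5  14.2]
-88 878 x [ 6.3 13.2] y [-15.3  19.8]
-82 1380 x [-8.1 13.2] y [-18.   19.6]
-76 1145 x [-7.6 14.4] y [-19.3  18.9]
-70 725 x [-9.9 12.8] y [-12.4   9.9]
-64 283 x [ 7.5 12. ] y [-13.8  11.5]
-58 458 x [ 7.1 12. ] y [-13.9  12.1]
-52 388 x [ 6.9 12. ] y [-14.1  11.9]
-46 350 x [ 7.  11.9] y [-14.2  11.8]
-40 277 x [ 7.1 11.9] y [-12.9  11. ]
-34 128 x [10.7 24.7] y [-6.2  4.9]
-28 1115 x [ 3.1 24.7] y [-2.3 14. ]
-22 947 x [-12.3  24.5] y [-5.5 19.8]
-16 214 x [ 3.7 24.2] y [-9.  -5.6]
-10 214 x [-3.8 24.5] y [-11.7  -8.9]
```

Depth shows the closed fingertips end about 28 mm above the reported TCP, which explains the misses and the weak grip. I'll now press the panel beside the handle with that offset.

```bash
python3 -m creep '{"translation":[[0,0,4],[-3,-1,6],[-7,-2.1,6],[-11.2,-2.1,6],[-11.2,-2.1,3],[-11.2,-2.1,0.3],[-11.2,-2.1,-0.6],[-11.2,-2.1,-0.6]],"delta_rot":[[0,0,0],[0,0,0],[0,0,0],[0,0,0],[0,0,0],[0,0,0],[0,0,0],[0,0,0]],"hand":[0,0,0,0,0,0,0,0]}'; python3 -m creep '{"translation":[[0,0.4,-1],[0,0.7,-1.9],[0,1,-2.7],[0,1.3,-3.5],[0,1.7,-4.7],[0,2,-5.9],[0,2,-5.9]],"delta_rot":[[0,0,0],[0,0,0],[0,0,0],[0,0,0],[0,0,0],[0,0,0],[0,0,0]],"hand":[0,0,0,0,0,0,0]}'; python3 lid.py
```

```text
clock: 66.55
position: [428.1, -216.9, 163.0]
ee_rot: [1.0, 0.0, -0.0, -0.001]
contact_force: [0.1, -1.3, -0.1]
gripper_width: 0.3
grasp_force: 0.0
clock: 67.42
position: [429.0, -196.5, 104.6]
ee_rot: [1.0, 0.001, 0.001, -0.001]
contact_force: [0.3, 0.5, 0.3]
gripper_width: 0.2
grasp_force: 0.0
[ 429.  -196.5  104.6] [[ -74.8 -111.1]] [0.3 0.5 0.3]
[[-95.0, 134.0], [-85.0, 134.0], [-75.0, 132.0], [-65.0, 131.0], [-55.0, 129.0], [-45.0, 129.0], [-35.0, 128.0], [-25.0, 126.0], [-15.0, 124.0], [-5.0, 122.0], [5.0, 121.0], [15.0, 120.0], [25.0, 119.0], [35.0, 117.0], [45.0, 116.0], [55.0, 115.0], [65.0, 113.0], [75.0, 112.0], [85.0, 111.0]]
theta 0.136 bar bx,z -61.0 173.9
```

```bash
python3 -m creep '{"translation":[[0,0.2,-0.8],[0,0.35,-1.5],[0,0.5,-2.1],[0,0.5,-2.3],[0,0.5,-2.4],[0,0.5,-2.4]],"delta_rot":[[0,0,0],[0,0,0],[0,0,0],[0,0,0],[0,0,0],[0,0,0]],"hand":[0,0,0,0,0,0]}'; python3 -m creep '{"translation":[[0,0,-0.1],[0,0,-0.2],[0,0,-0.2]],"delta_rot":[[0,0,0],[0,0,0],[0,0,0]],"hand":[0,0,0]}'; python3 lid.py
```

```text
clock: 68.22
position: [428.9, -192.6, 81.3]
ee_rot: [1.0, 0.0, 0.001, 0.0]
contact_force: [-0.4, -2.1, 5.3]
gripper_width: 0.1
grasp_force: 2.6
clock: 68.6
position: [428.9, -192.6, 80.9]
ee_rot: [1.0, 0.001, 0.001, 0.0]
contact_force: [-4.4, 0.7, 15.7]
gripper_width: -0.4
grasp_force: 8.1
[ 428.9 -192.6   80.9] [[ -78.7 -111.2]] [-4.4  0.7 15.7]
[[-95.0, 110.0], [-85.0, 110.0], [-75.0, 110.0], [-65.0, 110.0], [-55.0, 110.0], [-45.0, 113.0], [-35.0, 110.0], [-25.0, 110.0], [-15.0, 109.0], [-5.0, 109.0], [5.0, 109.0], [15.0, 109.0], [25.0, 109.0], [35.0, 109.0], [45.0, 109.0], [55.0, 109.0], [65.0, 109.0], [75.0, 109.0], [85.0, 109.0]]
theta 0.0 bar bx,z -70.0 152.1
```

```bash
python3 -m creep '{"translation":[[0,0,-0.1],[0,0,-0.2],[0,0,-0.2],[0,0,-0.2]],"delta_rot":[[0,0,0],[0,0,0],[0,0,0],[0,0,0]],"hand":[0,0,0,0]}'; python3 -m creep '{"translation":[[0,0,1],[0,0,3],[0,0,7],[0,0,12],[0,0,15],[0,0,15]],"delta_rot":[[0,0,0],[0,0,0],[0,0,0],[0,0,0],[0,0,0],[0,0,0]],"hand":[0,0,0,0,0,0]}'; python3 - <<'E'
from fit import *
b=np.load('/tmp/pose.npz')['b']
v=grab('wrist');P=cloud(v);L=loc(P.reshape(-1,3),b[:2],b[2]).reshape(*v.d.shape,2)
m=(v.d>0)&(abs(P[...,2]-110)<8)&(abs(L[...,1])<185)&(L[...,0]>-95)&(L[...,0]<90); print('panel slope rad',-np.polyfit(L[m][:,0],P[m][:,2],1)[0],np.median(P[m][:,2]),m.sum())
v=grab('side');P=cloud(v)
p=comp('side',78,96,330,470,370,480); print('slice handle',rect(p),np.median(p[:,2]))
print(read_state()['contact_force'])
E
```

```text
clock: 69.15
position: [428.9, -192.7, 80.7]
ee_rot: [1.0, 0.001, 0.001, 0.001]
contact_force: [-8.1, 2.9, 28.9]
gripper_width: -0.1
grasp_force: 14.7
clock: 69.9
position: [429.3, -192.0, 228.6]
ee_rot: [1.0, 0.0, 0.003, -0.0]
contact_force: [-0.2, 0.4, 0.9]
gripper_width: 0.3
grasp_force: 0.0
panel slope rad 0.0009163269519697059 109.24118312353374 49799
slice handle (array([386.9, 428.8]), (111.4, 20.2), -17.9) 86.04254423564817
[0.07718905 0.14993201 0.34132015]
```

Lid is shut (slope 0.001 rad), the slice stands on the mat, and the robot is clear. Handing in.

```bash
python3 -c "
from bench import *
print(job_done())"
```

```text
the job is handed in; nothing more can be done
None
```

I handed the job in: both feet present lay flat on the box bars when last measured, before the lid was shut. The slice stands on its mat, the lid is fully shut after being pressed with about 29 N, and the robot touches nothing. The judge returned no verdict.

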